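# Prove the specimen vices on the hardness tester's multi-specimen plate

### The arm

A 6-joint arm with a two-finger parallel gripper is mounted at the origin on the work surface. World frame = base frame: x ahead of the robot, y to its left, z up, the work surface at z = 0. Lengths are in m, angles in rad, forces in N, time in s.
With the tool pointing down it reaches from about 0.25 to 0.725 m from the base axis. Payload 4 kg.
Tool frame: the origin (TCP) lies between the finger pads; the fingertips stand 11 mm ahead of it and the grasp point (between the pads) lies 8 mm behind it (bot.tip_extent is the distance from the TCP to the fingertips, in m); z points along the fingers, y is the line along which they close (so a half turn about z gives the same grasp; the last joint's range is limited). The gripper opens to 85 mm and grips with 20 to 120 N. Pads are 22 mm wide; open, the fingers measure 114 mm over their backs; the gripper's body (76 mm by 85 mm) begins 54 mm behind the grasp point. The pads swing forward as they close: fully open they stand 13 mm farther back than shut.
Start: joints at [1.202, 0.241, 0.005, 1.335, 0, 1.571], TCP at [0.18, 0.466, 0.242] pointing down, gripper open.
Joint ranges: [-2.72, 2.72], [-1.05, 1.87], [-1.09, 1.28], [-1.99, 2.15], [-1.42, 1.44], [-3.14, 3.14]. Speed limits (rad/s): [2.79, 2.79, 3.14, 3.14, 3.14, 3.14].

### API

Orientations are given as a unit quaternion [x, y, z, w].
In Python, from workcell import bot gives the robot as it stands. The module is installed in compiled form; this text tells all that it offers.
- The arm moves only by the tool drive_tool, never from a script. Its argument "rows" is a list of rows, each an object of numbers: "dx", "dy", "dz": the shift along the tool's x, y, z in units of 50 mm (1.0 is 50 mm); "wx", "wy", "wz": the turn, a rotation vector about the tool's x, y, z in units of 5 degrees (1.0 is 5 degrees); "hand": the finger opening in mm, from 0 to 85.4. A call has 1 to 20 rows; each row is the pose to reach, as a shift and turn from the pose commanded when the call began, along the tool's axes at that moment; what a row does not reach only later rows make up. A row lasts 1/10 s, in which the tool goes at most 50 mm and 8.59 degrees, less where a joint would pass 70% of its speed; a pose out of reach is approached as far as the arm can. A call with a gripper value outside its range is refused whole. The fingers move at their own pace and stop on an object; the grip force is fixed at half the most. Time passes only in rows, so rows that repeat a pose let the fingers close. It gives the time, the measured TCP pose, the force, the opening and the grip force at its end, in the units of the state.
- bot.get_obs(): the state, without advancing time (a new reading comes with each control period).
- bot.camera(name): name is "scene" or "side" or "wrist"; returns the picture (384x512x3 uint8, red, green, blue); there is no depth.
- bot.get_calibration(name): a dict with "vfov" (degrees; the focal length in pixels is half the picture's height over the tangent of half this angle, whatever the lens; pixels are square), "cx", "cy" (the principal point, pixels), "k1" (the pictures are not rectified: a ray, as slopes to the right and down, at radius r is drawn at 1 + k1 r^2 times it, then the intrinsics apply), "origin" and "rotation" of the camera in the world; the wrist camera has in their place "mount" (4x4, takes a point from camera to tool coordinates, whose origin is the TCP and whose axes are the flange's). Camera axes: x right, y up, looking along -z (the intrinsics and any distortion apply to the point x, -y, -z); pixel columns grow to the right and rows downward; lengths in m; the calibration is good to about 2 mm. A picture is of the moment at which its call begins: read the wrist's pose just before it. get_calibration takes no time and is no camera call.
- bot.job_done(): hands the job in; it is judged then, once.
Trained networks look in the newest picture that a camera, given by its name, has taken for a name from the list of things; names that differ only in an ending like _2 or _b are one class to them, and where a whole thing is asked for, a point or a joint stands for the part that bears it (a point fixed in the world has none). Each returns a list of dicts, best first, with "score" (0 to 1); they miss things now and then, are a little off and sometimes report something else, mostly with a low value. They report only what shows in the picture. A call takes as long as a camera call. They do not tell look-alikes from the thing itself.
- bot.look_for(camera, thing): "extent" ([centre column, centre row, width, height] in pixels, round what is visible of it).
- bot.outline_of(camera, thing): "region" (384x512 bool, what is visible of it) and "extent" ([centre column, centre row, width, height] in pixels, round what is visible of it).
The state is a dict: "clock": time; "joint_pos": joint angles; "joint_vel": joint speeds; "tau": joint torques, N m; "eef_pos": TCP position; "tool_rot": TCP orientation; "ft_force": force on the tool from outside, world axes, zero at the start; "ft_torque": the same for the moment, N m; "grip_width": finger opening in m; "grasp_force": force on a finger pad.
Only numpy, scipy, OpenCV 4.12 (cv2) and the standard library are available. Lean on these libraries where they do the work, as an engineer would, in place of code of your own. Each camera call takes 0.05 s, during which the arm holds its last target. There are 200 camera calls.

### The job

Get the multi-specimen plate ready for the hardness tester: seat every specimen vice on the bench flat and square in a pocket of the plate, one to a pocket, and push every jaw shut as far as it will go. Once all of them are in and shut, draw every jaw open as far as it will go; leave the sound vices seated with their jaws fully open and move every vice whose jaw binds, that is, stops short of fully shut or fully open, to the grey reject tray, set down flat and upright. Do not disturb the other things on the bench.

Things in the scene. Friction and masses are not known exactly. Their poses are not given: they have to be found in the camera images.
- vice1: specimen vice, aluminium, 0.7 kg; all five look alike, absent ones are None. Origin: centre of its underside, z up, x along its 100 mm length towards the fixed jaw. 8 mm thick base flange, T-shaped: 56 mm wide from x -50 to +5 mm, 72 mm wide from +5 to +50. On it a bed 100 long, 44 wide, from z 8 to 22 mm: grip it across these sides near mid-length
- jaw1 (a joint): how far the sliding jaw of vice1 stands open, m: 0 = shut against the fixed jaw; a sound one slides to 0.036 = fully open (towards the vice's -x). It takes about 1 N and stays where it is left. A jaw that binds stops dead at least 8 mm short of shut or of open; nothing else shows it. Press no more than a few newtons: the vice lies loose in its pocket
- vice2: vice as vice1. On all of them the fixed jaw, 44 mm wide, stands on the bed from x +30 to +48 mm, up to z 36; at the -x end is a low stop plate; between them slides a jaw 24 mm long, 38 mm wide, up to z 36
- jaw2 (a joint): opening of vice2's sliding jaw, as jaw1 (None if absent)
- vice3: vice as vice1. On all of them the sliding jaw carries an upright steel thumb knob, 14 mm in diameter, from z 36 to z 52 mm of the vice, its axis at y 0 and x = 18 mm minus the jaw's opening: pinch it from above and slide it along the vice's x axis
- jaw3 (a joint): opening of vice3's sliding jaw, as jaw1 (None if absent)
- vice4: vice as vice1
- jaw4 (a joint): opening of vice4's sliding jaw, as jaw1 (None if absent)
- vice5: vice as vice1
- jaw5 (a joint): opening of vice5's sliding jaw, as jaw1 (None if absent)
- plate: fixed aluminium multi-specimen plate on a black stage, 124 x 386 mm, top at z 32 mm; origin: centre of its underside, z up. Four T-shaped pockets in a row along its y, 92 mm apart, 8 mm deep, 1.75 mm bigger all round than a vice's flange, wide part towards the plate's +x: a vice fits only with its x along the plate's +x. Low black micrometers stick out at its -y end (17 mm) and +x side (55 mm)
- pocket1 (a point): centre of the floor of pocket 1 of the plate, at plate y = -138 mm and 24 mm above the bench; axes as the plate's (pocket 1 is at the -y end)
- pocket2 (a point): centre of the floor of pocket 2 of the plate, at plate y = -46 mm and 24 mm above the bench; axes as the plate's
- pocket3 (a point): centre of the floor of pocket 3 of the plate, at plate y = 46 mm and 24 mm above the bench; axes as the plate's
- pocket4 (a point): centre of the floor of pocket 4 of the plate, at plate y = 138 mm and 24 mm above the bench; axes as the plate's
- tray: the reject tray: fixed shallow open grey plastic tray, 260 mm along its x, 160 mm along its y, 28 mm high, walls and floor 4 to 5 mm; origin: centre of its underside, z up. Two vices lie side by side in it with their lengths along its y, 60 mm either side of the middle
- bottle: bystander, not to be disturbed: small clear capped bottle, 52 mm across, 95 mm high; origin at the centre of its underside
- mount1: bystander, not to be disturbed: black round specimen mount, 30 mm across, 18 mm high; origin at the centre of its underside
- mount2: bystander, not to be disturbed: the same; origin at the centre of its underside
- mount3: bystander, not to be disturbed: the same; origin at the centre of its underside
- ref_block: bystander, not to be disturbed: round steel hardness reference block, 64 mm across, 12 mm high; origin at the centre of its underside
- dish: bystander, not to be disturbed: glass dish, 84 mm across, 14 mm high; origin at the centre of its underside
- driver: bystander, not to be disturbed: red-handled screwdriver lying down; origin at the centre of its underside
- objective: bystander, not to be disturbed: upright steel microscope objective, 25 mm across, 40 mm high; origin at the centre of its underside
Things that resemble listed ones, but are neither listed nor needed, are in the scene too. What is shaped like the vice5 but pink is not meant.

How it is judged:
On the way:
1. every vice is seated in a pocket of the plate and every jaw is pushed shut as far as it goes, all at once ((horizontal distance between vice1 and pocket1 below 0.006 m or horizontal distance between vice1 and pocket2 below 0.006 m or horizontal distance between vice1 and pocket3 below 0.006 m or horizontal distance between vice1 and pocket4 below 0.006 m) and z of each of vice1, vice2, vice3, vice4, vice5 in the frame of plate below 0.027 m and angle between each of vice1, vice2, vice3, vice4, vice5's own z axis and vertical below 0.04 rad and angle between the x axis of each of vice1, vice2, vice3, vice4, vice5 and the x axis of plate, either way round below 0.07 rad and value of joint each of jaw1, jaw2, jaw3, jaw4 below 0.0035 m and (horizontal distance between vice2 and pocket1 below 0.006 m or horizontal distance between vice2 and pocket2 below 0.006 m or horizontal distance between vice2 and pocket3 below 0.006 m or horizontal distance between vice2 and pocket4 below 0.006 m) and (horizontal distance between vice3 and pocket1 below 0.006 m or horizontal distance between vice3 and pocket2 below 0.006 m or horizontal distance between vice3 and pocket3 below 0.006 m or horizontal distance between vice3 and pocket4 below 0.006 m) and (horizontal distance between vice4 and pocket1 below 0.006 m or horizontal distance between vice4 and pocket2 below 0.006 m or horizontal distance between vice4 and pocket3 below 0.006 m or horizontal distance between vice4 and pocket4 below 0.006 m) and (horizontal distance between vice5 and pocket1 below 0.006 m or horizontal distance between vice5 and pocket2 below 0.006 m or horizontal distance between vice5 and pocket3 below 0.006 m or horizontal distance between vice5 and pocket4 below 0.006 m) and value of joint jaw5 below 0.0135 m), for 0.2 s.
At the end, for the whole second after the job is handed in: vices whose jaw runs its full travel sit in pockets (origin within 6 mm of the pocket's centre, 3 mm of its floor, tilt under 0.04, yaw under 0.07 rad off) with the jaw 32.5 mm or more open; vices that bind lie flat (0.08 rad) on the reject tray's floor, jaw drawn out to its stop; all at rest ((horizontal distance between vice1 and pocket1 below 0.006 m or horizontal distance between vice1 and pocket2 below 0.006 m or horizontal distance between vice1 and pocket3 below 0.006 m or horizontal distance between vice1 and pocket4 below 0.006 m) and z of each of vice1, vice3, vice4 in the frame of plate below 0.027 m and angle between each of vice1, vice3, vice4's own z axis and vertical below 0.04 rad and angle between the x axis of each of vice1, vice3, vice4 and the x axis of plate, either way round below 0.07 rad and value of joint each of jaw1, jaw3, jaw4, jaw5 above 0.0325 m and x of vice2 in the frame of tray between -0.125 and 0.125 m and y of vice2 in the frame of tray between -0.075 and 0.075 m and z of each of vice2, vice5 in the frame of tray below 0.01 m and angle between each of vice2, vice5's own z axis and vertical below 0.08 rad and value of joint jaw2 above 0.0165 m and (horizontal distance between vice3 and pocket1 below 0.006 m or horizontal distance between vice3 and pocket2 below 0.006 m or horizontal distance between vice3 and pocket3 below 0.006 m or horizontal distance between vice3 and pocket4 below 0.006 m) and (horizontal distance between vice4 and pocket1 below 0.006 m or horizontal distance between vice4 and pocket2 below 0.006 m or horizontal distance between vice4 and pocket3 below 0.006 m or horizontal distance between vice4 and pocket4 below 0.006 m) and x of vice5 in the frame of tray between -0.125 and 0.125 m and y of vice5 in the frame of tray between -0.075 and 0.075 m and linear speed of each of vice1, vice2, vice3, vice4, vice5 below 0.02 m/s); the robot touches nothing.
It fails at once if a bystander is shoved aside (more than 60 mm) (distance of any of bottle, mount1, mount2, mount3, ref_block, dish, driver, objective from where it was at the start of the episode above 0.06 m).
It fails at once if the bottle or the objective is knocked over (angle between any of bottle, objective's own z axis and vertical above 0.6 rad).
Of vice1, vice2, vice3, vice4, vice5 only 3 to 4 are there at a start; the rules pass over those that are not, and their reading is None.
At some moment in a run one of vice1, vice2, vice3, vice4, vice5 may be knocked a few centimetres aside while the robot is not near it.
Once in a run the grip may slacken for a moment while it holds something.
It also fails if it takes over 210 s, if anything falls off the work surface, if the arm or the gripper's body presses on something with over 40 N, if the wrist force passes 120 N, or if a joint passes its speed limit or range.

## Working session

There is one attempt and no reset: what is moved stays moved. The work goes in short steps, Python scripts to look and compute and a tool call to move; the robot and the scene stay as the last step left them, time stands still between calls to the robot, and variables do not carry over. Pictures are saved under pics/ and viewed, at most 14 in all, crops included, and the job is handed in when it is done.

Besides the shell and the picture viewer there is one more tool, called after "Emit:" in YAML: its name, and indented under it one key for each argument. drive_tool: Moves the arm, as the interface text tells. Its arguments: {"type":"object","properties":{"rows":{"type":"array","items":{"type":"object","properties":{"dx":{"type":"number"},"dy":{"type":"number"},"dz":{"type":"number"},"wx":{"type":"number"},"wy":{"type":"number"},"wz":{"type":"number"},"hand":{"type":"number"}}}}},"required":["rows"]}

```bash
mkdir -p pics
cat > h.py <<'E'
import numpy as np, cv2
from scipy.spatial.transform import Rotation as R
from workcell import bot
def cam(n):
    c=bot.get_calibration(n); f=192/np.tan(np.radians(c['vfov'])/2)
    if 'mount' in c:
        o=bot.get_obs(); M=np.array(c['mount']); Q=R.from_quat(o['tool_rot']).as_matrix()
        O=Q@M[:3,3]+o['eef_pos']; W=Q@M[:3,:3]
    else: O=np.array(c['origin']); W=np.array(c['rotation']); 
    if W.shape!=(3,3): W=R.from_quat(W).as_matrix()
    return dict(f=f,cx=c['cx'],cy=c['cy'],k=c['k1'],O=O,W=W)
def proj(C,P):
    p=(np.atleast_2d(P)-C['O'])@C['W']; s=np.c_[p[:,0],-p[:,1]]/-p[:,2:3]
    s=s*(1+C['k']*(s**2).sum(1,keepdims=True)); return s*C['f']+[C['cx'],C['cy']]
def unproj(C,uv,z):
    d=(np.atleast_2d(uv).astype(float)-[C['cx'],C['cy']])/C['f']; s=d.copy()
    for _ in range(20): s=d/(1+C['k']*(s**2).sum(1,keepdims=True))
    r=np.c_[s[:,0],-s[:,1],-np.ones(len(s))]@C['W'].T
    return C['O']+r*((z-C['O'][2])/r[:,2:3])
def save(n,im): cv2.imwrite('pics/'+n,im[:,:,::-1])
E
cat > a.py <<'E'
from h import *
o=bot.get_obs(); print({k:np.round(v,3) for k,v in o.items()})
for n in ['scene','side']:
    C=cam(n); print(n,C['O'],C['W'].round(2).tolist(),C['f'])
    im=bot.camera(n); save(n+'0.png',im)
    for t in ['vice1','plate','tray','bottle','objective','dish','driver','ref_block','mount1']:
        for r in bot.look_for(n,t)[:6]:
            e=r['extent']; print(t,round(r['score'],2),np.round(e),unproj(C,[e[:2]],0.02)[0].round(3))
print(cam('wrist'),bot.get_calibration('wrist'))
E
python3 a.py
```

```text
{'clock': np.float64(0.0), 'joint_pos': array([ 1.202,  0.241,  0.004,  1.335, -0.   ,  1.571]), 'joint_vel': array([-0.001, -0.   , -0.   , -0.001, -0.001,  0.   ]), 'tau': array([ 1.0000e-03, -3.7232e+01,  2.5241e+01,  1.7000e-02,  0.0000e+00,
       -0.0000e+00]), 'eef_pos': array([0.18 , 0.466, 0.241]), 'tool_rot': array([ 0.183,  0.983, -0.001, -0.   ]), 'ft_force': array([ 0.748, -0.065,  0.117]), 'ft_torque': array([-0.002, -0.031, -0.033]), 'grasp_force': np.float64(0.0), 'grip_width': np.float64(0.085)}
scene [1.10542638 0.67072735 0.71807949] [[-0.8, -0.32, 0.51], [0.6, -0.45, 0.66], [0.01, 0.83, 0.55]] 387.8216384090463
vice1 0.88 [165. 146.  26.  19.] [ 0.586 -0.596  0.02 ]
vice1 0.75 [229. 164.  28.  25.] [ 0.462 -0.336  0.02 ]
vice1 0.72 [348. 241.  42.  30.] [0.425 0.196 0.02 ]
vice1 0.69 [233. 217. 112.  78.] [ 0.619 -0.075  0.02 ]
vice1 0.63 [280. 193.  32.  28.] [ 0.429 -0.089  0.02 ]
vice1 0.6 [231. 129.  24.  14.] [ 0.299 -0.57   0.02 ]
plate 0.66 [349. 238.  14.  12.] [0.415 0.187 0.02 ]
tray 0.85 [387. 310. 123. 110.] [0.531 0.41  0.02 ]
tray 0.54 [179. 230.  24
[... 1931 characters left out ...]
99619, 'O': array([0.11273788, 0.49395375, 0.37402602]), 'W': array([[ 3.59643764e-01, -8.93613424e-01, -2.68535678e-01],
       [ 9.33089679e-01,  3.44391722e-01,  1.03624287e-01],
       [-1.18589667e-04, -2.87835699e-01,  9.57679798e-01]])} {'vfov': 59.91889685882936, 'cx': 251.883303237539, 'cy': 189.78957927308778, 'k1': -0.09972075113899619, 'mount': array([[ 8.76855139e-04,  9.57678019e-01,  2.87840310e-01,
         7.29007863e-02],
       [ 9.99999598e-01, -8.93103575e-04, -7.48648589e-05,
         1.38134486e-03],
       [ 1.85374780e-04,  2.87840260e-01, -9.57678417e-01,
        -1.31692037e-01],
       [ 0.00000000e+00,  0.00000000e+00,  0.00000000e+00,
         1.00000000e+00]])}
```

```bash
python3 -c "
import cv2
a=cv2.imread('pics/side0.png');cv2.imwrite('pics/s1.png',cv2.resize(a,(796,597),interpolation=3))
a=cv2.imread('pics/scene0.png');cv2.imwrite('pics/s2.png',cv2.resize(a,(796,597),interpolation=3))"
```

```text
(no output)
```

View pics/s1.png

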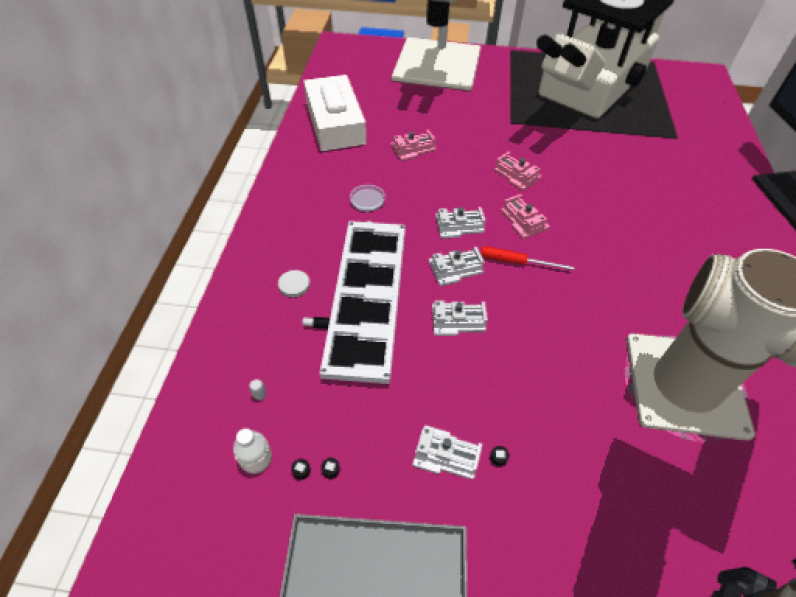

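View pics/s2.png

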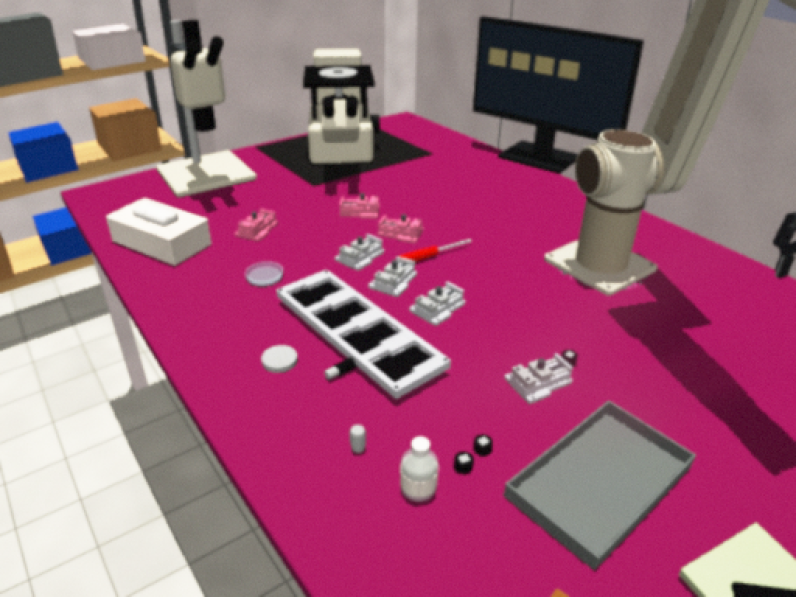

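Four silver vices are at side pixels (288,292), (296,206), (293,171) and (298,144). The three pink look-alikes, at about (264,96), (333,109) and (337,138), are decoys. The plate is at (226,194) with its wide pocket side and micrometer towards world +x, and the tray is at (240,358). Next I move the wrist camera over the middle for a close look.

Emit:
drive_tool:
  rows:
    - {"dx":-9.6,"dy":-8.4,"dz":-1.8,"wz":-4.22}
    - {"dx":-9.6,"dy":-8.4,"dz":-1.8,"wz":-4.22}
    - {"dx":-9.6,"dy":-8.4,"dz":-1.8,"wz":-4.22}
    - {"dx":-9.6,"dy":-8.4,"dz":-1.8,"wz":-4.22}
    - {"dx":-9.6,"dy":-8.4,"dz":-1.8,"wz":-4.22}
    - {"dx":-9.6,"dy":-8.4,"dz":-1.8,"wz":-4.22}
    - {"dx":-9.6,"dy":-8.4,"dz":-1.8,"wz":-4.22}
    - {"dx":-9.6,"dy":-8.4,"dz":-1.8,"wz":-4.22}
    - {"dx":-9.6,"dy":-8.4,"dz":-1.8,"wz":-4.22}
    - {"dx":-9.6,"dy":-8.4,"dz":-1.8,"wz":-4.22}
    - {"dx":-9.6,"dy":-8.4,"dz":-1.8,"wz":-4.22}
    - {"dx":-9.6,"dy":-8.4,"dz":-1.8,"wz":-4.22}
    - {"dx":-9.6,"dy":-8.4,"dz":-1.8,"wz":-4.22}
    - {"dx":-9.6,"dy":-8.4,"dz":-1.8,"wz":-4.22}
    - {"dx":-9.6,"dy":-8.4,"dz":-1.8,"wz":-4.22}
    - {"dx":-9.6,"dy":-8.4,"dz":-1.8,"wz":-4.22}
    - {"dx":-9.6,"dy":-8.4,"dz":-1.8,"wz":-4.22}

```text
invalid input at $.rows[0]: expected keys dx, dy, dz, wx, wy, wz, hand
```

```bash
cat > b.py <<'E'
from h import *
print(bot.tip_extent, bot.get_obs()['eef_pos'],bot.get_obs()['tool_rot'])
C=cam('wrist'); im=bot.camera('wrist'); save('w1.png',im)
np.savez('w1.npz',im=im,**C)
for t in ['vice1','plate']:
    for r in bot.outline_of('wrist',t)[:6]:
        e=r['extent']; print(t,round(r['score'],2),np.round(e),r['region'].sum(),unproj(C,[e[:2]],0.02)[0].round(3))
a=cv2.resize(im,(796,597),interpolation=3);save('w1b.png',a)
E
python3 b.py
```

```text
0.011 [0.18024249 0.46639575 0.24233354] [1.83338524e-01 9.83049838e-01 3.32666987e-05 3.75061297e-06]
```

View pics/w1b.png

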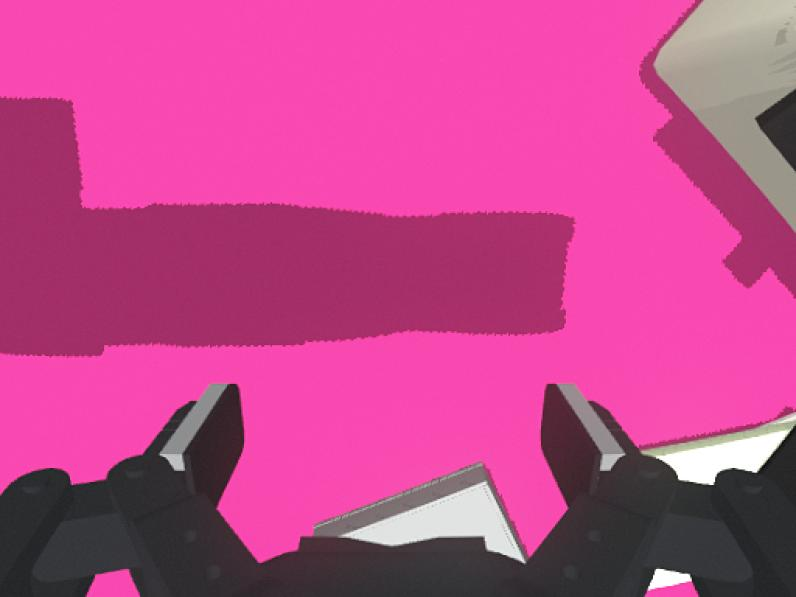

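Emit:
drive_tool:
  rows:
    - {"dx":-5.2,"dy":-4.0,"dz":-2.4,"wx":0,"wy":0,"wz":-2.1,"hand":60}
    - {"dx":-10.4,"dy":-8.1,"dz":-2.4,"wx":0,"wy":0,"wz":-4.22,"hand":60}
    - {"dx":-10.4,"dy":-8.1,"dz":-2.4,"wx":0,"wy":0,"wz":-4.22,"hand":60}
    - {"dx":-10.4,"dy":-8.1,"dz":-2.4,"wx":0,"wy":0,"wz":-4.22,"hand":60}
    - {"dx":-10.4,"dy":-8.1,"dz":-2.4,"wx":0,"wy":0,"wz":-4.22,"hand":60}
    - {"dx":-10.4,"dy":-8.1,"dz":-2.4,"wx":0,"wy":0,"wz":-4.22,"hand":60}
    - {"dx":-10.4,"dy":-8.1,"dz":-2.4,"wx":0,"wy":0,"wz":-4.22,"hand":60}
    - {"dx":-10.4,"dy":-8.1,"dz":-2.4,"wx":0,"wy":0,"wz":-4.22,"hand":60}
    - {"dx":-10.4,"dy":-8.1,"dz":-2.4,"wx":0,"wy":0,"wz":-4.22,"hand":60}
    - {"dx":-10.4,"dy":-8.1,"dz":-2.4,"wx":0,"wy":0,"wz":-4.22,"hand":60}
    - {"dx":-10.4,"dy":-8.1,"dz":-2.4,"wx":0,"wy":0,"wz":-4.22,"hand":60}
    - {"dx":-10.4,"dy":-8.1,"dz":-2.4,"wx":0,"wy":0,"wz":-4.22,"hand":60}
    - {"dx":-10.4,"dy":-8.1,"dz":-2.4,"wx":0,"wy":0,"wz":-4.22,"hand":60}
    - {"dx":-10.4,"dy":-8.1,"dz":-2.4,"wx":0,"wy":0,"wz":-4.22,"hand":60}
    - {"dx":-10.4,"dy":-8.1,"dz":-2.4,"wx":0,"wy":0,"wz":-4.22,"hand":60}
    - {"dx":-10.4,"dy":-8.1,"dz":-2.4,"wx":0,"wy":0,"wz":-4.22,"hand":60}
    - {"dx":-10.4,"dy":-8.1,"dz":-2.4,"wx":0,"wy":0,"wz":-4.22,"hand":60}

```text
clock: 2.85
eef_pos: [0.5188, -0.098, 0.3622]
tool_rot: [-0.0, 1.0, 0.0, -0.0]
ft_force: [0.5, -0.2, -0.2]
grip_width: 0.06
grasp_force: 0.0
```

```bash
python3 b.py
```

```text
0.011 [ 0.5187562  -0.09803467  0.362206  ] [-1.78285716e-04  9.99999915e-01  1.95349675e-04 -3.15991082e-04]
vice1 0.91 [261.  76.  57.  85.] 3469 [ 0.427 -0.085  0.02 ]
vice1 0.88 [34. 13. 63. 25.] 907 [ 0.334 -0.398  0.02 ]
vice1 0.74 [451.  79.  68.  78.] 3269 [0.424 0.186 0.02 ]
vice1 0.73 [78. 89. 70. 82.] 3291 [ 0.44  -0.342  0.02 ]
vice1 0.62 [167.  86.  77.  83.] 3402 [ 0.439 -0.214  0.02 ]
vice1 0.3 [244. 212. 264. 119.] 21249 [ 0.624 -0.108  0.02 ]
plate 0.57 [246. 216. 264. 115.] 20927 [ 0.631 -0.106  0.02 ]
```

View pics/w1b.png

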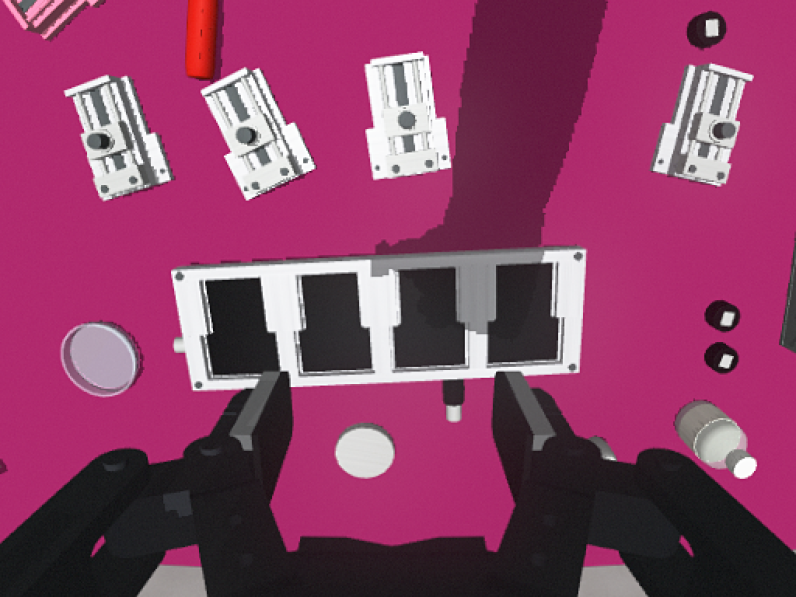

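The view shows all of it. The vices are at 796-scale px (115,135), (255,130), (408,115) and (703,125), and the plate runs from (172,250) to (585,390). The wide pocket ends and the wide vice flanges both point down, towards world +x. The driver handle at (200,40) and mount (705,28) sit close to two of the vices. Next I fit the poses.

```bash
cat > fit.py <<'E'
from h import *
from scipy.optimize import minimize
S=4
def hull(C,P):
    return cv2.convexHull((proj(C,P)*S).astype(np.float32)).reshape(-1,2)
def box(x0,x1,y0,y1,z0,z1): return np.array([[x,y,z] for x in(x0,x1) for y in(y0,y1) for z in(z0,z1)])/1e3
def fill(polys):
    m=np.zeros((384*S,512*S),np.uint8)
    for p in polys: cv2.fillPoly(m,[np.round((p+S/2-.5)*16).astype(np.int32)],1,shift=4)
    return m
def pose(P,x,y,a,z=0): 
    c,s=np.cos(a),np.sin(a); return P@np.array([[c,s,0],[-s,c,0],[0,0,1]])+[x,y,z]
T=np.array([[-50,-28],[5,-28],[5,-36],[50,-36],[50,36],[5,36],[5,28],[-50,28]])/1e3
def vice(C,q,z,op):
    o=op*1e3
    B=[box(-50,5,-28,28,0,8),box(5,50,-36,36,0,8),box(-50,50,-22,22,8,22),box(30,48,-22,22,22,36),box(6-o,30-o,-19,19,22,36)]
    k=np.array([[18-o+7*np.cos(t),7*np.sin(t),h] for t in np.arange(0,6.28,.4) for h in(36,52)])/1e3
    return fill([hull(C,pose(b,*q,z)) for b in B+[k]])
def plate(C,q):
    m=np.zeros((384*S,512*S),np.uint8)
    for yc in(-.138,-.046,.046,.138):
        g=[]
        for h in(.024,.032):
            X=T.copy(); X+=np.where(X>0,.00175,-.00175)*np.where(np.isclose(X,.005),-1,1)
            g.append(fill([(proj(C,pose(np.c_[X+[0,yc],np.full(8,h)],*q))*S).astype(np.float32)]))
        m|=g[0]&g[1]
    return m
def fit(mask,model,q0,steps=(.004,.004,.05)):
    M=cv2.resize(mask.astype(np.uint8),None,fx=S,fy=S,interpolation=0)
    M=(cv2.GaussianBlur(M*1.,(0,0),S)>.5).astype(np.uint8)
    f=lambda q:1-(M&model(q)).sum()/((M|model(q)).sum())
    q0=np.array(q0); sim=np.vstack([q0]+[q0+np.eye(len(q0))[i]*steps[i] for i in range(len(q0))])
    r=minimize(f,q0,method='Nelder-Mead',options=dict(initial_simplex=sim,xatol=1e-4,fatol=1e-5,maxiter=120)); return r.x,1-r.fun
def knob(C,im,q,z):
    "opening from the dark steel knob: best of 0..36 by darkness of its top disc"
    best=[]
    for o in np.arange(-2,39,.5):
        t=np.array([[18-o+5.5*np.cos(t),5.5*np.sin(t),52] for t in np.arange(0,6.28,.4)])/1e3
        m=cv2.resize(fill([hull(C,pose(t,*q,z))])*255,(512,384),interpolation=cv2.INTER_AREA)/255.
        best.append(((im.max(2)*m).sum()/m.sum(),o))
    return sorted(best)[:3]
def darkfit(C,im,region,q0):
    c,_=cv2.findContours(region.astype(np.uint8),cv2.RETR_EXTERNAL,2); f=np.zeros((384,512),np.uint8)
    cv2.drawContours(f,[max(c,key=cv2.contourArea)],-1,1,-1); f=cv2.erode(f,np.ones((5,5)))
    return fit((im.max(2)<75)&(f>0),lambda q:plate(C,q),q0)
def go(x,y,z,yaw=None):
    "rows for a world target; yaw = world angle of the grip's -x tool axis"
    o=bot.get_obs(); Q=R.from_quat(o['tool_rot']); d=Q.inv().apply(np.array([x,y,z])-o['eef_pos'])/.05
    w=np.zeros(3)
    if yaw is not None:
        w=np.degrees((Q.inv()*R.from_euler('z',yaw)*R.from_quat([0,1,0,0])).as_rotvec())/5
    return d.round(3),w.round(3)
E
cat > c.py <<'E'
from fit import *
C=cam('wrist'); im=bot.camera('wrist')
p=[r for r in bot.outline_of('wrist','plate')][0]
q,s=darkfit(C,im,p['region'],(.63,-.1,-.05)); print('plate',q.round(4),round(s,3)); np.save('plate.npy',q)
for yc in(-.138,-.046,.046,.138): print('  pocket',pose(np.array([[0,yc,0]]),*q)[0].round(4))
ov=im.copy()
for r in bot.outline_of('wrist','vice1'):
    e=r['extent']
    if not 2500<r['region'].sum()<4500: continue
    x,y,_=unproj(C,[e[:2]],.02)[0]
    best=None
    for a in(-.3,0,.3):
        qq,s=fit(r['region'],lambda q:vice(C,q,0,.015),(x,y,a))
        if best is None or s>best[1]: best=(qq,s)
    qq,s=best; print('vice',qq.round(4),round(s,3),knob(C,im,qq,0))
    m=cv2.resize(vice(C,qq,0,.015),(512,384),interpolation=0); c,_=cv2.findContours(m,0,2); cv2.drawContours(ov,c,-1,(0,255,0),1)
m=cv2.resize(plate(C,q),(512,384),interpolation=0); c,_=cv2.findContours(m,0,2); cv2.drawContours(ov,c,-1,(255,255,0),1)
save('ov.png',cv2.resize(ov,(796,597),interpolation=0))
E
python3 c.py
```

```text
plate [ 0.6128 -0.1069  0.0576] 0.856
  pocket [ 0.6208 -0.2447  0.    ]
  pocket [ 0.6155 -0.1528  0.    ]
  pocket [ 0.6102 -0.061   0.    ]
  pocket [0.6049 0.0309 0.    ]
vice [ 0.4392 -0.3524  0.2621] 0.958 [(np.float64(104.40666865138432), np.float64(15.5)), (np.float64(104.42208282950422), np.float64(15.0)), (np.float64(104.68198654471237), np.float64(16.0))]
vice [ 0.4247  0.1938 -0.1733] 0.963 [(np.float64(105.0013958898798), np.float64(12.5)), (np.float64(105.47112533166849), np.float64(13.0)), (np.float64(105.6239256133771), np.float64(12.0))]
vice [ 0.4379 -0.2212  0.4141] 0.961 [(np.float64(111.63484628578968), np.float64(14.0)), (np.float64(111.97926603073662), np.float64(13.5)), (np.float64(112.35832489023979), np.float64(14.5))]
vice [ 0.4248 -0.0855  0.144 ] 0.974 [(np.float64(114.91821135104148), np.float64(13.0)), (np.float64(115.17577017577017), np.float64(13.5)), (np.float64(115.80766091051805), np.float64(14.0))]
```

View pics/ov.png

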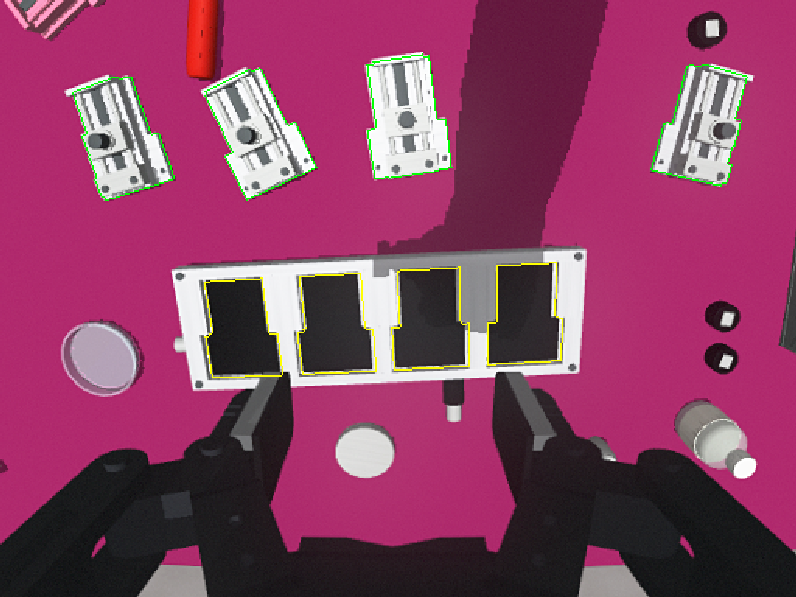

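Emit:
drive_tool:
  rows:
    - {"dx":1.88,"dy":0.25,"dz":1.0,"wx":0,"wy":0,"wz":-1.65,"hand":60}
    - {"dx":1.88,"dy":0.25,"dz":2.0,"wx":0,"wy":0,"wz":-1.65,"hand":60}
    - {"dx":1.88,"dy":0.25,"dz":3.0,"wx":0,"wy":0,"wz":-1.65,"hand":60}
    - {"dx":1.88,"dy":0.25,"dz":4.0,"wx":0,"wy":0,"wz":-1.65,"hand":60}
    - {"dx":1.88,"dy":0.25,"dz":5.0,"wx":0,"wy":0,"wz":-1.65,"hand":60}
    - {"dx":1.88,"dy":0.25,"dz":5.6,"wx":0,"wy":0,"wz":-1.65,"hand":60}
    - {"dx":1.88,"dy":0.25,"dz":6.1,"wx":0,"wy":0,"wz":-1.65,"hand":60}
    - {"dx":1.88,"dy":0.25,"dz":6.5,"wx":0,"wy":0,"wz":-1.65,"hand":60}
    - {"dx":1.88,"dy":0.25,"dz":6.82,"wx":0,"wy":0,"wz":-1.65,"hand":60}
    - {"dx":1.88,"dy":0.25,"dz":6.82,"wx":0,"wy":0,"wz":-1.65,"hand":60}
    - {"dx":1.88,"dy":0.25,"dz":6.82,"wx":0,"wy":0,"wz":-1.65,"hand":60}

```text
clock: 4.25
eef_pos: [0.4254, -0.0861, 0.0217]
tool_rot: [-0.072, 0.997, 0.0, -0.0]
ft_force: [0.0, 0.4, 0.2]
grip_width: 0.0595
grasp_force: 0.0
```

Emit:
drive_tool:
  rows:
    - {"dx":0,"dy":0,"dz":0,"wx":0,"wy":0,"wz":0,"hand":40}
    - {"dx":0,"dy":0,"dz":0,"wx":0,"wy":0,"wz":0,"hand":40}
    - {"dx":0,"dy":0,"dz":0,"wx":0,"wy":0,"wz":0,"hand":40}
    - {"dx":0,"dy":0,"dz":0,"wx":0,"wy":0,"wz":0,"hand":40}
    - {"dx":0,"dy":0,"dz":0,"wx":0,"wy":0,"wz":0,"hand":40}

```text
clock: 4.75
eef_pos: [0.4265, -0.0866, 0.0229]
tool_rot: [-0.072, 0.997, -0.001, 0.002]
ft_force: [-1.0, -0.4, 6.5]
grip_width: 0.0422
grasp_force: 61.4
```

```bash
cat > d.py <<'E'
from h import *
import sys
o=bot.get_obs(); print(o['eef_pos'].round(4),o['ft_force'].round(2),R.from_quat(o['tool_rot']).as_matrix()[:2,0].round(4),o['grip_width'])
im=bot.camera('wrist'); save(sys.argv[1],im)
E
python3 d.py g1.png
```

```text
[ 0.4265 -0.0866  0.0229] [-0.98 -0.43  6.52] [-0.9897 -0.1432] 0.04218508919595455
```

View pics/g1.png

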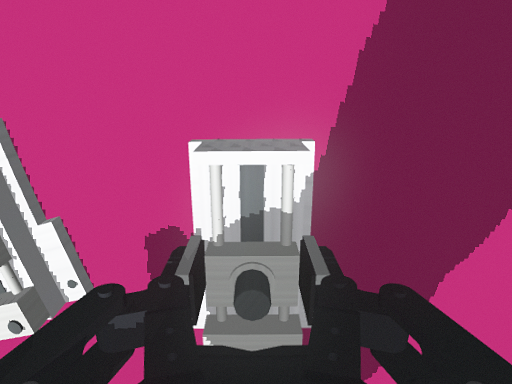

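```bash
python3 -c "
from fit import *
print(go(.6118,-.061,.064,.0576)); print(go(.6118,-.061,.049,.0576))"
```

```text
(array([-3.743, -0.024, -0.81 ]), array([-0.014,  0.035,  0.986]))
(array([-3.742, -0.024, -0.51 ]), array([-0.014,  0.035,  0.986]))
```

Emit:
drive_tool:
  rows:
    - {"dx":0,"dy":0,"dz":-0.5,"wx":0,"wy":0,"wz":0,"hand":40}
    - {"dx":0,"dy":0,"dz":-0.95,"wx":0,"wy":0,"wz":0,"hand":40}
    - {"dx":-0.8,"dy":0,"dz":-1.0,"wx":0,"wy":0,"wz":0.5,"hand":40}
    - {"dx":-1.6,"dy":0,"dz":-1.0,"wx":0,"wy":0,"wz":1.0,"hand":40}
    - {"dx":-2.4,"dy":0,"dz":-1.0,"wx":0,"wy":0,"wz":1.0,"hand":40}
    - {"dx":-3.2,"dy":-0.02,"dz":-1.0,"wx":0,"wy":0,"wz":1.0,"hand":40}
    - {"dx":-3.77,"dy":-0.02,"dz":-1.0,"wx":0,"wy":0,"wz":1.0,"hand":40}
    - {"dx":-3.77,"dy":-0.02,"dz":-1.0,"wx":0,"wy":0,"wz":1.0,"hand":40}
    - {"dx":-3.77,"dy":-0.02,"dz":-1.0,"wx":0,"wy":0,"wz":1.0,"hand":40}
    - {"dx":-3.77,"dy":-0.02,"dz":-1.0,"wx":0,"wy":0,"wz":1.0,"hand":40}

```text
clock: 5.8
eef_pos: [0.6099, -0.0603, 0.0701]
tool_rot: [-0.028, 1.0, 0.0, -0.002]
ft_force: [-0.0, -0.1, -6.3]
grip_width: 0.0419
grasp_force: 65.4
```

```bash
python3 d.py g2.png; python3 -c "
from fit import *
print(go(.6118,-.061,.064,.0576)); print(go(.6118,-.061,.049,.0576))"
```

```text
[ 0.6099 -0.0603  0.0701] [-0.01 -0.08 -6.25] [-0.9984 -0.056 ] 0.04190479957669074
(array([-0.034, -0.014,  0.13 ]), array([ 0.005, -0.036, -0.021]))
(array([-0.035, -0.014,  0.43 ]), array([ 0.005, -0.036, -0.021]))
```

View pics/g2.png

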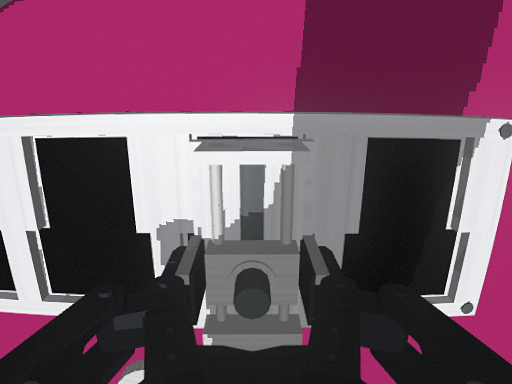

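Emit:
drive_tool:
  rows:
    - {"dx":-0.035,"dy":-0.014,"dz":0,"wx":0,"wy":0,"wz":0,"hand":40}
    - {"dx":-0.035,"dy":-0.014,"dz":0.13,"wx":0,"wy":0,"wz":0,"hand":40}
    - {"dx":-0.035,"dy":-0.014,"dz":0.2,"wx":0,"wy":0,"wz":0,"hand":40}
    - {"dx":-0.035,"dy":-0.014,"dz":0.26,"wx":0,"wy":0,"wz":0,"hand":40}
    - {"dx":-0.035,"dy":-0.014,"dz":0.32,"wx":0,"wy":0,"wz":0,"hand":40}
    - {"dx":-0.035,"dy":-0.014,"dz":0.38,"wx":0,"wy":0,"wz":0,"hand":40}
    - {"dx":-0.035,"dy":-0.014,"dz":0.43,"wx":0,"wy":0,"wz":0,"hand":40}
    - {"dx":-0.035,"dy":-0.014,"dz":0.43,"wx":0,"wy":0,"wz":0,"hand":40}

```text
clock: 6.65
eef_pos: [0.6129, -0.0612, 0.0518]
tool_rot: [-0.028, 1.0, -0.0, -0.0]
ft_force: [-8.6, 0.0, 7.9]
grip_width: 0.0421
grasp_force: 67.1
```

Emit:
drive_tool:
  rows:
    - {"dx":0.02,"dy":0,"dz":0,"wx":0,"wy":0,"wz":0,"hand":40}
    - {"dx":0.04,"dy":0,"dz":0,"wx":0,"wy":0,"wz":0,"hand":40}
    - {"dx":0.04,"dy":0,"dz":0,"wx":0,"wy":0,"wz":0,"hand":40}

```text
clock: 6.95
eef_pos: [0.6128, -0.0612, 0.0518]
tool_rot: [-0.028, 1.0, -0.0, 0.002]
ft_force: [-5.0, -0.6, 6.8]
grip_width: 0.042
grasp_force: 67.1
```

```bash
python3 -c "
from h import *
o=bot.get_obs();print(o['eef_pos'],o['ft_force'],o['ft_torque'])"
```

```text
[ 0.61280428 -0.06124211  0.05183655] [-5.01065932 -0.61916617  6.84473175] [-0.06173724  0.40870909  0.07286792]
```

Emit:
drive_tool:
  rows:
    - {"dx":0.03,"dy":0,"dz":0,"wx":0,"wy":0,"wz":0,"hand":40}
    - {"dx":0.06,"dy":0,"dz":0,"wx":0,"wy":0,"wz":0,"hand":40}
    - {"dx":0.06,"dy":0,"dz":0,"wx":0,"wy":0,"wz":0,"hand":40}

```text
clock: 7.25
eef_pos: [0.6125, -0.0613, 0.0517]
tool_rot: [-0.028, 1.0, -0.0, 0.004]
ft_force: [5.3, 0.2, 2.6]
grip_width: 0.0424
grasp_force: 66.7
```

```bash
python3 d.py g3.png
```

```text
[ 0.6125 -0.0613  0.0517] [5.31 0.2  2.64] [-0.9984 -0.0563] 0.04238011550550118
```

View pics/g3.png

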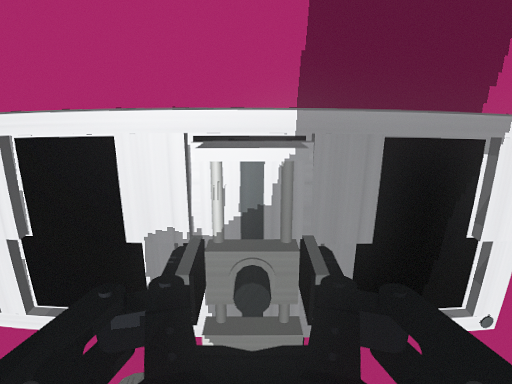

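Emit:
drive_tool:
  rows:
    - {"dx":0,"dy":0,"dz":-0.08,"wx":0,"wy":0,"wz":0,"hand":40}
    - {"dx":-0.04,"dy":0,"dz":-0.14,"wx":0,"wy":0,"wz":0,"hand":40}
    - {"dx":-0.06,"dy":0,"dz":-0.14,"wx":0,"wy":0,"wz":0,"hand":40}
    - {"dx":-0.06,"dy":0,"dz":-0.14,"wx":0,"wy":0,"wz":0,"hand":40}

```text
clock: 7.7
eef_pos: [0.6097, -0.0609, 0.0551]
tool_rot: [-0.028, 1.0, 0.0, -0.003]
ft_force: [-1.0, -0.3, -5.5]
grip_width: 0.042
grasp_force: 65.7
```

```bash
python3 d.py g4.png
```

```text
[ 0.6097 -0.0609  0.0551] [-1.   -0.34 -5.53] [-0.9984 -0.0563] 0.04200745678734838
```

Emit:
drive_tool:
  rows:
    - {"dx":0,"dy":0,"dz":0.05,"wx":0,"wy":0,"wz":0,"hand":40}
    - {"dx":0,"dy":0,"dz":0.1,"wx":0,"wy":0,"wz":0,"hand":40}
    - {"dx":0,"dy":0,"dz":0.14,"wx":0,"wy":0,"wz":0,"hand":40}
    - {"dx":0,"dy":0,"dz":0.14,"wx":0,"wy":0,"wz":0,"hand":40}

```text
clock: 8.15
eef_pos: [0.6116, -0.0614, 0.049]
tool_rot: [-0.028, 1.0, -0.0, -0.0]
ft_force: [-0.2, -1.8, -7.0]
grip_width: 0.0424
grasp_force: 65.6
```

Emit:
drive_tool:
  rows:
    - {"dx":0,"dy":0,"dz":0.03,"wx":0,"wy":0,"wz":0,"hand":40}
    - {"dx":0,"dy":0,"dz":0.05,"wx":0,"wy":0,"wz":0,"hand":40}
    - {"dx":0,"dy":0,"dz":0.05,"wx":0,"wy":0,"wz":0,"hand":40}

```text
clock: 8.45
eef_pos: [0.612, -0.0614, 0.0474]
tool_rot: [-0.028, 1.0, -0.0, 0.0]
ft_force: [0.8, -2.2, -5.5]
grip_width: 0.0421
grasp_force: 65.7
```

Emit:
drive_tool:
  rows:
    - {"dx":0,"dy":0,"dz":0,"wx":0,"wy":0,"wz":0,"hand":60}
    - {"dx":0,"dy":0,"dz":0,"wx":0,"wy":0,"wz":0,"hand":60}
    - {"dx":0,"dy":0,"dz":0,"wx":0,"wy":0,"wz":0,"hand":60}
    - {"dx":0,"dy":0,"dz":-0.5,"wx":0,"wy":0,"wz":0,"hand":60}
    - {"dx":0,"dy":0,"dz":-1.4,"wx":0,"wy":0,"wz":0,"hand":60}
    - {"dx":0.5,"dy":-0.2,"dz":-2.3,"wx":0,"wy":0,"wz":0.66,"hand":60}
    - {"dx":1.0,"dy":-0.4,"dz":-3.1,"wx":0,"wy":0,"wz":0.66,"hand":60}
    - {"dx":1.5,"dy":-0.6,"dz":-4.0,"wx":0,"wy":0,"wz":0.66,"hand":60}
    - {"dx":1.88,"dy":-0.63,"dz":-4.9,"wx":0,"wy":0,"wz":0.66,"hand":60}
    - {"dx":1.88,"dy":-0.63,"dz":-5.8,"wx":0,"wy":0,"wz":0.66,"hand":60}
    - {"dx":1.88,"dy":-0.63,"dz":-6.3,"wx":0,"wy":0,"wz":0.66,"hand":60}
    - {"dx":1.88,"dy":-0.63,"dz":-6.3,"wx":0,"wy":0,"wz":0.66,"hand":60}
    - {"dx":1.88,"dy":-0.63,"dz":-6.3,"wx":0,"wy":0,"wz":0.66,"hand":60}

```text
clock: 9.75
eef_pos: [0.52, -0.0976, 0.3631]
tool_rot: [0.001, 1.0, -0.0, 0.001]
ft_force: [-0.0, 0.1, 0.5]
grip_width: 0.0602
grasp_force: 0.0
```

```bash
cat > v.py <<'E'
from fit import *
import sys
C=cam('wrist'); im=bot.camera('wrist'); o=bot.get_obs(); print(o['clock'],o['eef_pos'].round(4)); save(sys.argv[1],im)
P=np.load('plate.npy'); ov=im.copy()
for r in bot.outline_of('wrist','vice1'):
    e=r['extent']
    if not 2200<r['region'].sum()<6000 or r['region'][:2].any(): continue
    x,y,_=unproj(C,[e[:2]],.02)[0]; z=0
    if x>.55 and x<.68 and y<.1:
        z=.024; x,y,_=unproj(C,[e[:2]],.044)[0]
    best=(0,-1)
    for a in((P[2],) if z else (-.3,0,.3)):
        w,s=fit(r['region'],lambda q:vice(C,q[:3],z,.015),(x,y,a))
        if s>best[1]: best=(w,s)
    w,s=best; kb=knob(C,im,w,z)
    pl=pose(np.array([[w[0]-P[0],w[1]-P[1],0]]),0,0,-P[2])[0][:2] if z else ''
    print('vice',w.round(4),'z',z,round(s,3),'knob',kb[0][1],kb[0][0].round(),'in plate',pl)
    m=cv2.resize(vice(C,w,z,kb[0][1]/1e3),(512,384),interpolation=0); c,_=cv2.findContours(m,0,2); cv2.drawContours(ov,c,-1,(0,255,0),1)
save('ov_'+sys.argv[1],cv2.resize(ov,(796,597),interpolation=0))
E
python3 v.py v1.png
```

```text
9.8 [ 0.5195 -0.0975  0.3617]
vice [ 0.6108 -0.0609  0.053 ] z 0.024 0.947 knob 21.0 73.0 in plate [0.00059066 0.04607172]
vice [ 0.4251  0.1939 -0.1747] z 0 0.96 knob 13.0 107.0 in plate 
vice [ 0.4389 -0.3525  0.2651] z 0 0.963 knob 15.0 106.0 in plate 
vice [ 0.4377 -0.2213  0.4154] z 0 0.958 knob 13.5 114.0 in plate
```

View pics/ov_v1.png

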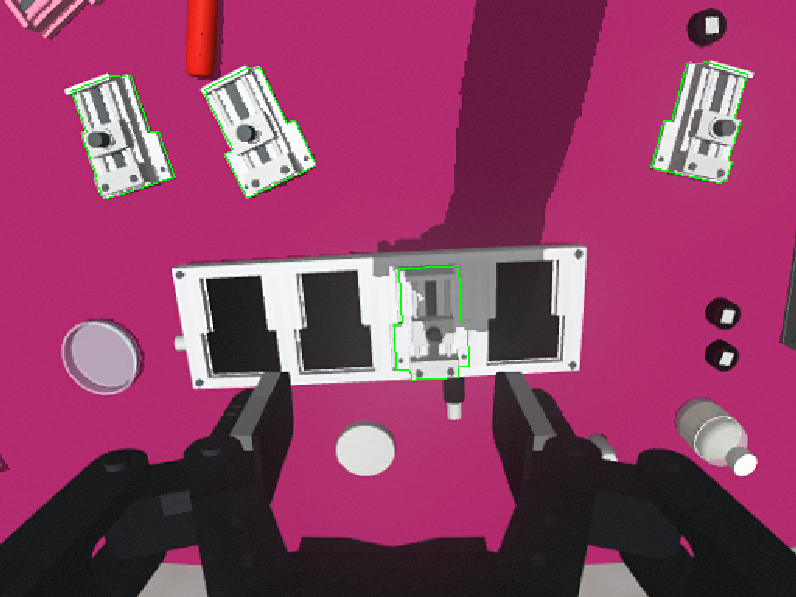

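The vice is seated in pocket 3, with the green contour matching at (430,320). The other three vices have not moved. Next is the vice at (703,125), into pocket 4.

Emit:
drive_tool:
  rows:
    - {"dx":0.4,"dy":1.0,"dz":0.3,"wx":0,"wy":0,"wz":0.5,"hand":60}
    - {"dx":0.8,"dy":2.0,"dz":0.8,"wx":0,"wy":0,"wz":1.0,"hand":60}
    - {"dx":1.2,"dy":3.0,"dz":1.3,"wx":0,"wy":0,"wz":1.5,"hand":60}
    - {"dx":1.5,"dy":4.0,"dz":1.8,"wx":0,"wy":0,"wz":2.0,"hand":60}
    - {"dx":1.8,"dy":5.0,"dz":2.4,"wx":0,"wy":0,"wz":2.0,"hand":60}
    - {"dx":1.89,"dy":5.83,"dz":3.2,"wx":0,"wy":0,"wz":2.0,"hand":60}
    - {"dx":1.89,"dy":5.83,"dz":4.1,"wx":0,"wy":0,"wz":2.0,"hand":60}
    - {"dx":1.89,"dy":5.83,"dz":5.0,"wx":0,"wy":0,"wz":2.0,"hand":60}
    - {"dx":1.89,"dy":5.83,"dz":5.7,"wx":0,"wy":0,"wz":2.0,"hand":60}
    - {"dx":1.89,"dy":5.83,"dz":6.2,"wx":0,"wy":0,"wz":2.0,"hand":60}
    - {"dx":1.89,"dy":5.83,"dz":6.6,"wx":0,"wy":0,"wz":2.0,"hand":60}
    - {"dx":1.89,"dy":5.83,"dz":6.78,"wx":0,"wy":0,"wz":2.0,"hand":60}
    - {"dx":1.89,"dy":5.83,"dz":6.78,"wx":0,"wy":0,"wz":2.0,"hand":60}
    - {"dx":1.89,"dy":5.83,"dz":6.78,"wx":0,"wy":0,"wz":2.0,"hand":60}
    - {"dx":1.89,"dy":5.83,"dz":6.78,"wx":0,"wy":0,"wz":2.0,"hand":40}
    - {"dx":1.89,"dy":5.83,"dz":6.78,"wx":0,"wy":0,"wz":2.0,"hand":40}
    - {"dx":1.89,"dy":5.83,"dz":6.78,"wx":0,"wy":0,"wz":2.0,"hand":40}
    - {"dx":1.89,"dy":5.83,"dz":6.78,"wx":0,"wy":0,"wz":2.0,"hand":40}
    - {"dx":1.89,"dy":5.83,"dz":6.78,"wx":0,"wy":0,"wz":2.0,"hand":40}

```text
clock: 11.75
eef_pos: [0.4266, 0.1932, 0.0251]
tool_rot: [0.088, 0.996, -0.0, 0.002]
ft_force: [-0.4, -2.5, 5.1]
grip_width: 0.0422
grasp_force: 60.5
```

```bash
cat > hov.py <<'E'
from fit import *
import sys
# args: vice x y yaw, pocket x y  -> hover with vice origin (relative to the tool, along its length) over the pocket
vx,vy,va,px,py=map(float,sys.argv[1:6]); P=np.load('plate.npy')
o=bot.get_obs(); tx,ty=o['eef_pos'][:2]
l=(vx-tx)*np.cos(va)+(vy-ty)*np.sin(va); print('along',round(l,4),'z',o['eef_pos'][2])
X=px-l*np.cos(P[2]); Y=py-l*np.sin(P[2]); print(round(X,4),round(Y,4)); print(go(X,Y,.07,P[2]))
E
python3 hov.py .4251 .1939 -.1747 .6049 .0309
```

```text
along -0.0016 z 0.02510909406130358
0.6065 0.031
(array([-4.115, -2.561, -0.883]), array([-0.011,  0.035, -2.684]))
```

Emit:
drive_tool:
  rows:
    - {"dx":0,"dy":0,"dz":-0.5,"wx":0,"wy":0,"wz":0,"hand":40}
    - {"dx":0,"dy":0,"dz":-0.93,"wx":0,"wy":0,"wz":0,"hand":40}
    - {"dx":-0.8,"dy":-0.5,"dz":-0.96,"wx":0,"wy":0,"wz":-0.6,"hand":40}
    - {"dx":-1.6,"dy":-1.0,"dz":-0.96,"wx":0,"wy":0,"wz":-1.3,"hand":40}
    - {"dx":-2.4,"dy":-1.5,"dz":-0.96,"wx":0,"wy":0,"wz":-2.0,"hand":40}
    - {"dx":-3.2,"dy":-2.0,"dz":-0.96,"wx":0,"wy":0,"wz":-2.68,"hand":40}
    - {"dx":-3.8,"dy":-2.4,"dz":-0.96,"wx":0,"wy":0,"wz":-2.68,"hand":40}
    - {"dx":-4.12,"dy":-2.57,"dz":-0.96,"wx":0,"wy":0,"wz":-2.68,"hand":40}
    - {"dx":-4.12,"dy":-2.57,"dz":-0.96,"wx":0,"wy":0,"wz":-2.68,"hand":40}
    - {"dx":-4.12,"dy":-2.57,"dz":-0.96,"wx":0,"wy":0,"wz":-2.68,"hand":40}
    - {"dx":-4.12,"dy":-2.57,"dz":-0.96,"wx":0,"wy":0,"wz":-2.68,"hand":40}
    - {"dx":-4.12,"dy":-2.57,"dz":-0.96,"wx":0,"wy":0,"wz":-2.68,"hand":40}

```text
clock: 12.95
eef_pos: [0.6049, 0.0321, 0.0712]
tool_rot: [-0.03, 1.0, 0.0, -0.001]
ft_force: [-0.4, 0.5, -6.5]
grip_width: 0.042
grasp_force: 61.5
```

```bash
python3 -c "
from fit import *
o=bot.get_obs(); print(o['eef_pos'],o['joint_vel'].round(3)); print(go(.6062,.0307,.049,np.load('plate.npy')[2]))"
```

```text
[0.60488805 0.0321114  0.07118764] [ 0.001 -0.003  0.006 -0.003 -0.    -0.001]
(array([-0.025, -0.03 ,  0.444]), array([ 0.002, -0.014,  0.019]))
```

Emit:
drive_tool:
  rows:
    - {"dx":0,"dy":-0.03,"dz":0.1,"wx":0,"wy":0,"wz":0,"hand":40}
    - {"dx":0,"dy":-0.03,"dz":0.2,"wx":0,"wy":0,"wz":0,"hand":40}
    - {"dx":0,"dy":-0.03,"dz":0.27,"wx":0,"wy":0,"wz":0,"hand":40}
    - {"dx":0,"dy":-0.03,"dz":0.33,"wx":0,"wy":0,"wz":0,"hand":40}
    - {"dx":0,"dy":-0.03,"dz":0.39,"wx":0,"wy":0,"wz":0,"hand":40}
    - {"dx":0,"dy":-0.03,"dz":0.43,"wx":0,"wy":0,"wz":0,"hand":40}
    - {"dx":0,"dy":-0.03,"dz":0.43,"wx":0,"wy":0,"wz":0,"hand":40}

```text
clock: 13.65
eef_pos: [0.606, 0.0298, 0.0496]
tool_rot: [-0.029, 1.0, -0.0, -0.0]
ft_force: [0.2, 1.3, -5.3]
grip_width: 0.0423
grasp_force: 61.5
```

Emit:
drive_tool:
  rows:
    - {"dx":0,"dy":0,"dz":0.01,"wx":0,"wy":0,"wz":0,"hand":60}
    - {"dx":0,"dy":0,"dz":0.01,"wx":0,"wy":0,"wz":0,"hand":60}
    - {"dx":0,"dy":0,"dz":0.01,"wx":0,"wy":0,"wz":0,"hand":60}
    - {"dx":0,"dy":0,"dz":-0.5,"wx":0,"wy":0,"wz":0,"hand":60}
    - {"dx":0,"dy":0,"dz":-1.4,"wx":0,"wy":0,"wz":0,"hand":60}
    - {"dx":0.5,"dy":-0.5,"dz":-2.1,"wx":0,"wy":0,"wz":0.66,"hand":60}
    - {"dx":1.0,"dy":-1.0,"dz":-2.8,"wx":0,"wy":0,"wz":0.66,"hand":60}
    - {"dx":1.4,"dy":-1.5,"dz":-3.5,"wx":0,"wy":0,"wz":0.66,"hand":60}
    - {"dx":1.7,"dy":-2.0,"dz":-4.2,"wx":0,"wy":0,"wz":0.66,"hand":60}
    - {"dx":1.87,"dy":-2.44,"dz":-4.9,"wx":0,"wy":0,"wz":0.66,"hand":60}
    - {"dx":1.87,"dy":-2.44,"dz":-5.8,"wx":0,"wy":0,"wz":0.66,"hand":60}
    - {"dx":1.87,"dy":-2.44,"dz":-6.25,"wx":0,"wy":0,"wz":0.66,"hand":60}
    - {"dx":1.87,"dy":-2.44,"dz":-6.25,"wx":0,"wy":0,"wz":0.66,"hand":60}
    - {"dx":1.87,"dy":-2.44,"dz":-6.25,"wx":0,"wy":0,"wz":0.66,"hand":60}

```text
clock: 15.05
eef_pos: [0.52, -0.0975, 0.363]
tool_rot: [-0.0, 1.0, -0.0, 0.001]
ft_force: [-0.1, -0.3, -0.1]
grip_width: 0.0606
grasp_force: 0.0
```

```bash
python3 v.py v2.png
```

```text
15.1 [ 0.5195 -0.0973  0.3618]
vice [ 0.6106 -0.0609  0.0553] z 0.024 0.969 knob 20.5 74.0 in plate [0.00044805 0.0460727 ]
vice [ 0.4375 -0.2214  0.4037] z 0 0.961 knob 13.5 114.0 in plate 
vice [ 0.4387 -0.3526  0.2581] z 0 0.954 knob 14.5 106.0 in plate 
vice [0.6053 0.0311 0.0464] z 0.024 0.937 knob 19.0 103.0 in plate [0.00041228 0.13821003]
```

```bash
python3 -c "
from h import *
C=cam('wrist');print(unproj(C,[[120,50],[129,50],[137,50]],.012))"
```

```text
[[ 0.38909395 -0.27836551  0.012     ]
 [ 0.38951404 -0.26555506  0.012     ]
 [ 0.38985662 -0.25423755  0.012     ]]
```

Emit:
drive_tool:
  rows:
    - {"dx":0.8,"dy":-0.8,"dz":0.5,"wx":0,"wy":0,"wz":-1.5,"hand":60}
    - {"dx":1.2,"dy":-1.6,"dz":1.2,"wx":0,"wy":0,"wz":-3.0,"hand":60}
    - {"dx":1.64,"dy":-2.48,"dz":1.8,"wx":0,"wy":0,"wz":-4.7,"hand":60}
    - {"dx":1.64,"dy":-2.48,"dz":2.7,"wx":0,"wy":0,"wz":-4.7,"hand":60}
    - {"dx":1.64,"dy":-2.48,"dz":3.6,"wx":0,"wy":0,"wz":-4.7,"hand":60}
    - {"dx":1.64,"dy":-2.48,"dz":4.5,"wx":0,"wy":0,"wz":-4.7,"hand":60}
    - {"dx":1.64,"dy":-2.48,"dz":5.2,"wx":0,"wy":0,"wz":-4.7,"hand":60}
    - {"dx":1.64,"dy":-2.48,"dz":5.8,"wx":0,"wy":0,"wz":-4.7,"hand":60}
    - {"dx":1.64,"dy":-2.48,"dz":6.3,"wx":0,"wy":0,"wz":-4.7,"hand":60}
    - {"dx":1.64,"dy":-2.48,"dz":6.78,"wx":0,"wy":0,"wz":-4.7,"hand":60}
    - {"dx":1.64,"dy":-2.48,"dz":6.78,"wx":0,"wy":0,"wz":-4.7,"hand":60}
    - {"dx":1.64,"dy":-2.48,"dz":6.78,"wx":0,"wy":0,"wz":-4.7,"hand":60}
    - {"dx":1.64,"dy":-2.48,"dz":6.78,"wx":0,"wy":0,"wz":-4.7,"hand":40}
    - {"dx":1.64,"dy":-2.48,"dz":6.78,"wx":0,"wy":0,"wz":-4.7,"hand":40}
    - {"dx":1.64,"dy":-2.48,"dz":6.78,"wx":0,"wy":0,"wz":-4.7,"hand":40}
    - {"dx":1.64,"dy":-2.48,"dz":6.78,"wx":0,"wy":0,"wz":-4.7,"hand":40}
    - {"dx":1.64,"dy":-2.48,"dz":6.78,"wx":0,"wy":0,"wz":-4.7,"hand":40}

```text
clock: 16.85
eef_pos: [0.4386, -0.2217, 0.0248]
tool_rot: [-0.204, 0.979, -0.001, 0.001]
ft_force: [-1.6, 1.4, 6.7]
grip_width: 0.0419
grasp_force: 61.8
```

```bash
python3 hov.py .4376 -.2213 .411 .6155 -.1528
```

```text
along -0.0008 z 0.024816654734302945
0.6163 -0.1528
(array([-3.81 , -0.156, -0.897]), array([-0.014,  0.023,  4.046]))
```

Emit:
drive_tool:
  rows:
    - {"dx":0,"dy":0,"dz":-0.5,"wx":0,"wy":0,"wz":0,"hand":40}
    - {"dx":0,"dy":0,"dz":-0.93,"wx":0,"wy":0,"wz":0,"hand":40}
    - {"dx":-0.8,"dy":0,"dz":-0.96,"wx":0,"wy":0,"wz":1.3,"hand":40}
    - {"dx":-1.6,"dy":-0.05,"dz":-0.96,"wx":0,"wy":0,"wz":2.7,"hand":40}
    - {"dx":-2.4,"dy":-0.1,"dz":-0.96,"wx":0,"wy":0,"wz":4.05,"hand":40}
    - {"dx":-3.2,"dy":-0.15,"dz":-0.96,"wx":0,"wy":0,"wz":4.05,"hand":40}
    - {"dx":-3.81,"dy":-0.16,"dz":-0.96,"wx":0,"wy":0,"wz":4.05,"hand":40}
    - {"dx":-3.81,"dy":-0.16,"dz":-0.96,"wx":0,"wy":0,"wz":4.05,"hand":40}
    - {"dx":-3.81,"dy":-0.16,"dz":-0.96,"wx":0,"wy":0,"wz":4.05,"hand":40}
    - {"dx":-3.81,"dy":-0.16,"dz":-0.96,"wx":0,"wy":0,"wz":4.05,"hand":40}
    - {"dx":-3.81,"dy":-0.16,"dz":-0.96,"wx":0,"wy":0,"wz":4.05,"hand":40}

```text
clock: 17.95
eef_pos: [0.6142, -0.1532, 0.0708]
tool_rot: [-0.028, 1.0, 0.0, -0.001]
ft_force: [0.0, -0.4, -6.0]
grip_width: 0.0421
grasp_force: 64.3
```

```bash
python3 -c "
from fit import *
o=bot.get_obs(); print(o['eef_pos']); print(go(.615,-.1531,.049,np.load('plate.npy')[2]))"
```

```text
[ 0.61415881 -0.15324191  0.07076681]
(array([-0.018,  0.002,  0.435]), array([ 0.004, -0.023, -0.019]))
```

Emit:
drive_tool:
  rows:
    - {"dx":-0.01,"dy":0,"dz":0.1,"wx":0,"wy":0,"wz":0,"hand":40}
    - {"dx":-0.01,"dy":0,"dz":0.2,"wx":0,"wy":0,"wz":0,"hand":40}
    - {"dx":-0.01,"dy":0,"dz":0.27,"wx":0,"wy":0,"wz":0,"hand":40}
    - {"dx":-0.01,"dy":0,"dz":0.33,"wx":0,"wy":0,"wz":0,"hand":40}
    - {"dx":-0.01,"dy":0,"dz":0.39,"wx":0,"wy":0,"wz":0,"hand":40}
    - {"dx":-0.01,"dy":0,"dz":0.43,"wx":0,"wy":0,"wz":0,"hand":40}
    - {"dx":-0.01,"dy":0,"dz":0.43,"wx":0,"wy":0,"wz":0,"hand":40}

```text
clock: 18.65
eef_pos: [0.6163, -0.1533, 0.0496]
tool_rot: [-0.028, 1.0, -0.001, 0.0]
ft_force: [-0.1, -4.0, -6.6]
grip_width: 0.042
grasp_force: 64.4
```

Emit:
drive_tool:
  rows:
    - {"dx":0,"dy":0,"dz":0.015,"wx":0,"wy":0,"wz":0,"hand":60}
    - {"dx":0,"dy":0,"dz":0.015,"wx":0,"wy":0,"wz":0,"hand":60}
    - {"dx":0,"dy":0,"dz":0.015,"wx":0,"wy":0,"wz":0,"hand":60}
    - {"dx":0,"dy":0,"dz":-0.5,"wx":0,"wy":0,"wz":0,"hand":60}
    - {"dx":0,"dy":0,"dz":-1.4,"wx":0,"wy":0,"wz":0,"hand":60}
    - {"dx":0.5,"dy":0.3,"dz":-2.1,"wx":0,"wy":0,"wz":0.66,"hand":60}
    - {"dx":1.0,"dy":0.6,"dz":-2.8,"wx":0,"wy":0,"wz":0.66,"hand":60}
    - {"dx":1.4,"dy":0.9,"dz":-3.6,"wx":0,"wy":0,"wz":0.66,"hand":60}
    - {"dx":1.86,"dy":1.22,"dz":-4.4,"wx":0,"wy":0,"wz":0.66,"hand":60}
    - {"dx":1.86,"dy":1.22,"dz":-5.3,"wx":0,"wy":0,"wz":0.66,"hand":60}
    - {"dx":1.86,"dy":1.22,"dz":-6.25,"wx":0,"wy":0,"wz":0.66,"hand":60}
    - {"dx":1.86,"dy":1.22,"dz":-6.25,"wx":0,"wy":0,"wz":0.66,"hand":60}
    - {"dx":1.86,"dy":1.22,"dz":-6.25,"wx":0,"wy":0,"wz":0.66,"hand":60}

```text
clock: 19.95
eef_pos: [0.5206, -0.097, 0.3646]
tool_rot: [0.0, 1.0, -0.0, 0.003]
ft_force: [0.1, 0.1, -0.3]
grip_width: 0.0604
grasp_force: 0.0
```

```bash
python3 v.py v3.png
```

```text
20.0 [ 0.5199 -0.0969  0.3627]
vice [ 0.611  -0.0604  0.0523] z 0.024 0.971 knob 21.5 77.0 in plate [0.00081316 0.04653317]
vice [ 0.6163 -0.1523  0.0628] z 0.024 0.946 knob 22.0 105.0 in plate [ 0.00081854 -0.04551431]
vice [ 0.4386 -0.3525  0.2588] z 0 0.956 knob 14.5 107.0 in plate 
vice [0.6055 0.0307 0.0548] z 0.024 0.978 knob 19.5 97.0 in plate [0.00057834 0.13782494]
```

Emit:
drive_tool:
  rows:
    - {"dx":0.4,"dy":-0.9,"dz":0.3,"wx":0,"wy":0,"wz":-1.0,"hand":60}
    - {"dx":0.8,"dy":-1.7,"dz":0.8,"wx":0,"wy":0,"wz":-2.0,"hand":60}
    - {"dx":1.1,"dy":-2.6,"dz":1.3,"wx":0,"wy":0,"wz":-2.98,"hand":60}
    - {"dx":1.4,"dy":-3.5,"dz":1.8,"wx":0,"wy":0,"wz":-2.98,"hand":60}
    - {"dx":1.62,"dy":-4.3,"dz":2.3,"wx":0,"wy":0,"wz":-2.98,"hand":60}
    - {"dx":1.62,"dy":-5.11,"dz":2.8,"wx":0,"wy":0,"wz":-2.98,"hand":60}
    - {"dx":1.62,"dy":-5.11,"dz":3.7,"wx":0,"wy":0,"wz":-2.98,"hand":60}
    - {"dx":1.62,"dy":-5.11,"dz":4.6,"wx":0,"wy":0,"wz":-2.98,"hand":60}
    - {"dx":1.62,"dy":-5.11,"dz":5.3,"wx":0,"wy":0,"wz":-2.98,"hand":60}
    - {"dx":1.62,"dy":-5.11,"dz":5.9,"wx":0,"wy":0,"wz":-2.98,"hand":60}
    - {"dx":1.62,"dy":-5.11,"dz":6.4,"wx":0,"wy":0,"wz":-2.98,"hand":60}
    - {"dx":1.62,"dy":-5.11,"dz":6.8,"wx":0,"wy":0,"wz":-2.98,"hand":60}
    - {"dx":1.62,"dy":-5.11,"dz":6.8,"wx":0,"wy":0,"wz":-2.98,"hand":60}
    - {"dx":1.62,"dy":-5.11,"dz":6.8,"wx":0,"wy":0,"wz":-2.98,"hand":60}
    - {"dx":1.62,"dy":-5.11,"dz":6.8,"wx":0,"wy":0,"wz":-2.98,"hand":40}
    - {"dx":1.62,"dy":-5.11,"dz":6.8,"wx":0,"wy":0,"wz":-2.98,"hand":40}
    - {"dx":1.62,"dy":-5.11,"dz":6.8,"wx":0,"wy":0,"wz":-2.98,"hand":40}
    - {"dx":1.62,"dy":-5.11,"dz":6.8,"wx":0,"wy":0,"wz":-2.98,"hand":40}
    - {"dx":1.62,"dy":-5.11,"dz":6.8,"wx":0,"wy":0,"wz":-2.98,"hand":40}

```text
clock: 21.95
eef_pos: [0.4394, -0.3533, 0.0237]
tool_rot: [-0.129, 0.992, -0.001, 0.001]
ft_force: [-1.5, 0.4, 5.9]
grip_width: 0.0418
grasp_force: 62.6
```

```bash
python3 hov.py .4387 -.3525 .26 .6208 -.2447
```

```text
along -0.0004 z 0.023742454182115198
0.6212 -0.2447
(array([-4.074,  1.165, -0.922]), array([-0.024,  0.018,  2.312]))
```

Emit:
drive_tool:
  rows:
    - {"dx":0,"dy":0,"dz":-0.5,"wx":0,"wy":0,"wz":0,"hand":40}
    - {"dx":0,"dy":0,"dz":-0.93,"wx":0,"wy":0,"wz":0,"hand":40}
    - {"dx":-0.8,"dy":0.2,"dz":-0.98,"wx":0,"wy":0,"wz":0.8,"hand":40}
    - {"dx":-1.6,"dy":0.45,"dz":-0.98,"wx":0,"wy":0,"wz":1.6,"hand":40}
    - {"dx":-2.4,"dy":0.7,"dz":-0.98,"wx":0,"wy":0,"wz":2.31,"hand":40}
    - {"dx":-3.2,"dy":0.9,"dz":-0.98,"wx":0,"wy":0,"wz":2.31,"hand":40}
    - {"dx":-3.8,"dy":1.1,"dz":-0.98,"wx":0,"wy":0,"wz":2.31,"hand":40}
    - {"dx":-4.07,"dy":1.165,"dz":-0.98,"wx":0,"wy":0,"wz":2.31,"hand":40}
    - {"dx":-4.07,"dy":1.165,"dz":-0.98,"wx":0,"wy":0,"wz":2.31,"hand":40}
    - {"dx":-4.07,"dy":1.165,"dz":-0.98,"wx":0,"wy":0,"wz":2.31,"hand":40}
    - {"dx":-4.07,"dy":1.165,"dz":-0.98,"wx":0,"wy":0,"wz":2.31,"hand":40}
    - {"dx":-4.07,"dy":1.165,"dz":-0.98,"wx":0,"wy":0,"wz":2.31,"hand":40}

```text
clock: 23.15
eef_pos: [0.6191, -0.2448, 0.0708]
tool_rot: [-0.028, 1.0, 0.0, -0.001]
ft_force: [0.2, 0.1, -7.7]
grip_width: 0.0421
grasp_force: 64.3
```

```bash
python3 -c "
from fit import *
o=bot.get_obs(); print(o['eef_pos']); print(go(.6202,-.2450,.048,np.load('plate.npy')[2]))"
```

```text
[ 0.61908189 -0.24476114  0.07075283]
(array([-0.023, -0.006,  0.455]), array([ 0.007, -0.018, -0.014]))
```

Emit:
drive_tool:
  rows:
    - {"dx":-0.01,"dy":0,"dz":0.1,"wx":0,"wy":0,"wz":0,"hand":40}
    - {"dx":-0.01,"dy":0,"dz":0.2,"wx":0,"wy":0,"wz":0,"hand":40}
    - {"dx":-0.01,"dy":0,"dz":0.27,"wx":0,"wy":0,"wz":0,"hand":40}
    - {"dx":-0.01,"dy":0,"dz":0.33,"wx":0,"wy":0,"wz":0,"hand":40}
    - {"dx":-0.01,"dy":0,"dz":0.39,"wx":0,"wy":0,"wz":0,"hand":40}
    - {"dx":-0.01,"dy":0,"dz":0.44,"wx":0,"wy":0,"wz":0,"hand":40}
    - {"dx":-0.01,"dy":0,"dz":0.46,"wx":0,"wy":0,"wz":0,"hand":40}
    - {"dx":-0.01,"dy":0,"dz":0.46,"wx":0,"wy":0,"wz":0,"hand":40}

```text
clock: 23.95
eef_pos: [0.6205, -0.2442, 0.0551]
tool_rot: [-0.029, 1.0, -0.0, 0.001]
ft_force: [-13.2, 3.2, 22.2]
grip_width: 0.0418
grasp_force: 67.6
```

Emit:
drive_tool:
  rows:
    - {"dx":0,"dy":0,"dz":-0.25,"wx":0,"wy":0,"wz":0,"hand":40}
    - {"dx":0,"dy":0,"dz":-0.25,"wx":0,"wy":0,"wz":0,"hand":40}
    - {"dx":0,"dy":0,"dz":-0.25,"wx":0,"wy":0,"wz":0,"hand":40}
    - {"dx":0,"dy":0,"dz":-0.25,"wx":0,"wy":0,"wz":0,"hand":40}

```text
clock: 24.35
eef_pos: [0.6203, -0.2437, 0.0592]
tool_rot: [-0.029, 1.0, 0.0, -0.001]
ft_force: [-0.5, 0.7, -8.6]
grip_width: 0.0418
grasp_force: 64.3
```

```bash
python3 d.py g5.png
```

```text
[ 0.6203 -0.2437  0.0592] [-0.52  0.7  -8.65] [-0.9983 -0.0581] 0.041830804513256534
```

View pics/g5.png

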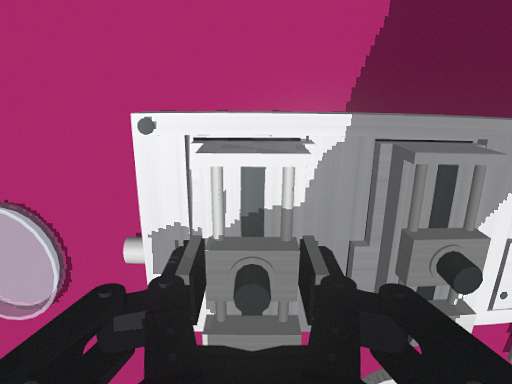

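Emit:
drive_tool:
  rows:
    - {"dx":0.015,"dy":-0.035,"dz":0,"wx":0,"wy":0,"wz":0,"hand":40}
    - {"dx":0.015,"dy":-0.035,"dz":0.05,"wx":0,"wy":0,"wz":0,"hand":40}
    - {"dx":0.015,"dy":-0.035,"dz":0.1,"wx":0,"wy":0,"wz":0,"hand":40}
    - {"dx":0.015,"dy":-0.035,"dz":0.15,"wx":0,"wy":0,"wz":0,"hand":40}
    - {"dx":0.015,"dy":-0.035,"dz":0.19,"wx":0,"wy":0,"wz":0,"hand":40}
    - {"dx":0.015,"dy":-0.035,"dz":0.22,"wx":0,"wy":0,"wz":0,"hand":40}
    - {"dx":0.015,"dy":-0.035,"dz":0.22,"wx":0,"wy":0,"wz":0,"hand":40}

```text
clock: 25.1
eef_pos: [0.6201, -0.2457, 0.0495]
tool_rot: [-0.029, 1.0, 0.0, -0.0]
ft_force: [0.2, -0.1, -6.9]
grip_width: 0.0415
grasp_force: 64.3
```

Emit:
drive_tool:
  rows:
    - {"dx":0,"dy":0,"dz":0.03,"wx":0,"wy":0,"wz":0,"hand":40}
    - {"dx":0,"dy":0,"dz":0.03,"wx":0,"wy":0,"wz":0,"hand":60}
    - {"dx":0,"dy":0,"dz":0.03,"wx":0,"wy":0,"wz":0,"hand":60}
    - {"dx":0,"dy":0,"dz":0.03,"wx":0,"wy":0,"wz":0,"hand":60}
    - {"dx":0,"dy":0,"dz":-0.5,"wx":0,"wy":0,"wz":0,"hand":60}
    - {"dx":0,"dy":0,"dz":-1.4,"wx":0,"wy":0,"wz":0,"hand":60}
    - {"dx":0.4,"dy":0.6,"dz":-2.1,"wx":0,"wy":0,"wz":0.66,"hand":60}
    - {"dx":0.8,"dy":1.2,"dz":-2.8,"wx":0,"wy":0,"wz":0.66,"hand":60}
    - {"dx":1.2,"dy":1.8,"dz":-3.5,"wx":0,"wy":0,"wz":0.66,"hand":60}
    - {"dx":1.5,"dy":2.4,"dz":-4.2,"wx":0,"wy":0,"wz":0.66,"hand":60}
    - {"dx":1.82,"dy":3.07,"dz":-4.9,"wx":0,"wy":0,"wz":0.66,"hand":60}
    - {"dx":1.82,"dy":3.07,"dz":-5.8,"wx":0,"wy":0,"wz":0.66,"hand":60}
    - {"dx":1.82,"dy":3.07,"dz":-6.25,"wx":0,"wy":0,"wz":0.66,"hand":60}
    - {"dx":1.82,"dy":3.07,"dz":-6.25,"wx":0,"wy":0,"wz":0.66,"hand":60}
    - {"dx":1.82,"dy":3.07,"dz":-6.25,"wx":0,"wy":0,"wz":0.66,"hand":60}

```text
clock: 26.6
eef_pos: [0.5209, -0.0979, 0.3635]
tool_rot: [-0.0, 1.0, -0.0, 0.002]
ft_force: [0.0, -0.5, -1.1]
grip_width: 0.0601
grasp_force: 0.0
```

```bash
python3 v.py v4.png
```

```text
26.65 [ 0.5205 -0.0979  0.3622]
vice [ 0.6105 -0.0605  0.0661] z 0.024 0.972 knob 20.5 79.0 in plate [0.00032271 0.04642468]
vice [ 0.6147 -0.1523  0.0646] z 0.024 0.951 knob 20.5 108.0 in plate [-0.00071124 -0.04544754]
vice [ 0.6199 -0.2452  0.0621] z 0.024 0.956 knob 18.0 107.0 in plate [-0.00088175 -0.13845401]
vice [0.6051 0.0309 0.0562] z 0.024 0.971 knob 19.0 105.0 in plate [0.00018818 0.13804508]
```

View pics/ov_v4.png

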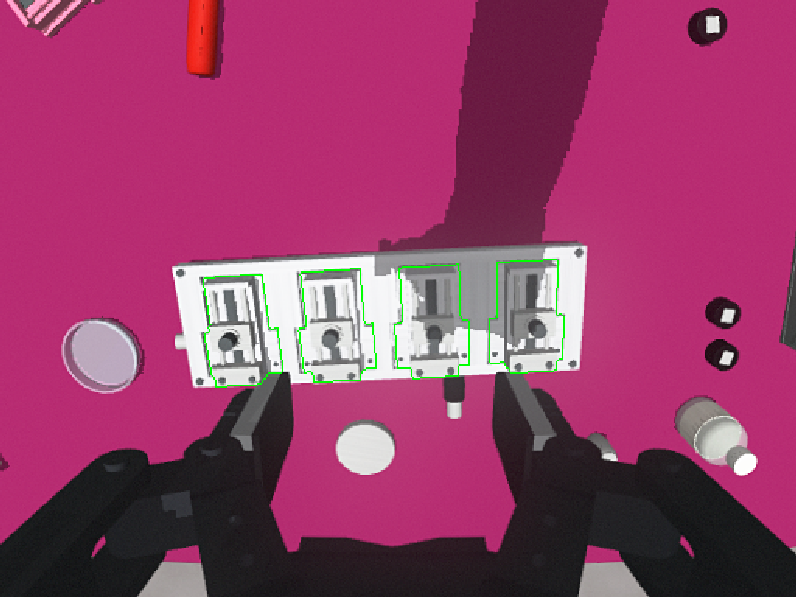

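All four vices are seated, with knobs at (228,340), (330,338), (433,333) and (537,328), and nothing else has moved. To shut the jaws I'll push each knob in +x with the closed fingers from behind.

```bash
cat > pt.py <<'E'
from fit import *
import sys
P=np.load('plate.npy'); np.set_printoptions(suppress=True)
o=bot.get_obs(); print('plate-frame TCP',pose(np.array([o['eef_pos']-[P[0],P[1],0]]),0,0,-P[2])[0].round(4),o['ft_force'].round(1))
for a in sys.argv[1:]:
    x,y,z=map(float,a.split(',')); w=pose(np.array([[x,y,z]]),*P)[0]; d,r=go(*w,P[2]); print(a,d,r)
E
python3 pt.py -.040,.138,.12 -.040,.138,.076 -.008,.138,.076
```

```text
plate-frame TCP [-0.092   0.0143  0.3614] [ 0.2 -0.6  0.4]
-.040,.138,.12 [-0.903  2.528  4.827] [ 0.004 -0.016 -0.659]
-.040,.138,.076 [-0.904  2.528  5.707] [ 0.004 -0.016 -0.659]
-.008,.138,.076 [-1.543  2.565  5.706] [ 0.004 -0.016 -0.659]
```

Emit:
drive_tool:
  rows:
    - {"dx":-0.4,"dy":0.9,"dz":0.9,"wx":0,"wy":0,"wz":-0.66,"hand":0}
    - {"dx":-0.7,"dy":1.7,"dz":1.8,"wx":0,"wy":0,"wz":-0.66,"hand":0}
    - {"dx":-0.9,"dy":2.53,"dz":2.6,"wx":0,"wy":0,"wz":-0.66,"hand":0}
    - {"dx":-0.9,"dy":2.53,"dz":3.5,"wx":0,"wy":0,"wz":-0.66,"hand":0}
    - {"dx":-0.9,"dy":2.53,"dz":4.3,"wx":0,"wy":0,"wz":-0.66,"hand":0}
    - {"dx":-0.9,"dy":2.53,"dz":5.0,"wx":0,"wy":0,"wz":-0.66,"hand":0}
    - {"dx":-0.9,"dy":2.53,"dz":5.4,"wx":0,"wy":0,"wz":-0.66,"hand":0}
    - {"dx":-0.9,"dy":2.53,"dz":5.7,"wx":0,"wy":0,"wz":-0.66,"hand":0}
    - {"dx":-0.9,"dy":2.53,"dz":5.7,"wx":0,"wy":0,"wz":-0.66,"hand":0}
    - {"dx":-0.98,"dy":2.53,"dz":5.7,"wx":0,"wy":0,"wz":-0.66,"hand":0}
    - {"dx":-1.06,"dy":2.54,"dz":5.7,"wx":0,"wy":0,"wz":-0.66,"hand":0}
    - {"dx":-1.14,"dy":2.54,"dz":5.7,"wx":0,"wy":0,"wz":-0.66,"hand":0}
    - {"dx":-1.22,"dy":2.55,"dz":5.7,"wx":0,"wy":0,"wz":-0.66,"hand":0}
    - {"dx":-1.3,"dy":2.55,"dz":5.7,"wx":0,"wy":0,"wz":-0.66,"hand":0}
    - {"dx":-1.38,"dy":2.56,"dz":5.7,"wx":0,"wy":0,"wz":-0.66,"hand":0}
    - {"dx":-1.44,"dy":2.56,"dz":5.7,"wx":0,"wy":0,"wz":-0.66,"hand":0}
    - {"dx":-1.5,"dy":2.56,"dz":5.7,"wx":0,"wy":0,"wz":-0.66,"hand":0}
    - {"dx":-1.54,"dy":2.56,"dz":5.7,"wx":0,"wy":0,"wz":-0.66,"hand":0}
    - {"dx":-1.54,"dy":2.56,"dz":5.7,"wx":0,"wy":0,"wz":-0.66,"hand":0}

```text
clock: 28.6
eef_pos: [0.5977, 0.0302, 0.0772]
tool_rot: [-0.029, 1.0, 0.0, 0.0]
ft_force: [0.5, 0.6, -1.0]
grip_width: 0.0001
grasp_force: 0.0
```

```bash
python3 d.py p4.png; python3 pt.py -.004,.138,.076 0,.138,.076
```

```text
[0.5977 0.0302 0.0772] [ 0.55  0.58 -0.99] [-0.9983 -0.058 ] 6.78963564422414e-05
plate-frame TCP [-0.0072  0.1377  0.0772] [-0.1  1.1 -0.6]
-.004,.138,.076 [-0.064  0.006  0.024] [-0.002  0.003  0.004]
0,.138,.076 [-0.144  0.006  0.024] [-0.002  0.003  0.004]
```

View pics/p4.png

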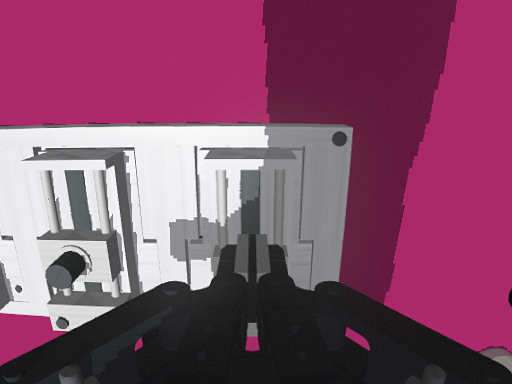

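Emit:
drive_tool:
  rows:
    - {"dx":-0.03,"dy":0,"dz":0.01,"wx":0,"wy":0,"wz":0,"hand":0}
    - {"dx":-0.06,"dy":0,"dz":0.02,"wx":0,"wy":0,"wz":0,"hand":0}
    - {"dx":-0.08,"dy":0,"dz":0.02,"wx":0,"wy":0,"wz":0,"hand":0}
    - {"dx":-0.08,"dy":0,"dz":0.02,"wx":0,"wy":0,"wz":0,"hand":0}

```text
clock: 29.05
eef_pos: [0.6016, 0.0303, 0.0762]
tool_rot: [-0.029, 1.0, -0.0, -0.0]
ft_force: [0.2, -0.4, 0.3]
grip_width: -0.0001
grasp_force: 0.4
```

Emit:
drive_tool:
  rows:
    - {"dx":-0.03,"dy":0,"dz":0,"wx":0,"wy":0,"wz":0,"hand":0}
    - {"dx":-0.06,"dy":0,"dz":0,"wx":0,"wy":0,"wz":0,"hand":0}
    - {"dx":-0.07,"dy":0,"dz":0,"wx":0,"wy":0,"wz":0,"hand":0}
    - {"dx":-0.07,"dy":0,"dz":0,"wx":0,"wy":0,"wz":0,"hand":0}

```text
clock: 29.45
eef_pos: [0.6051, 0.0305, 0.0763]
tool_rot: [-0.029, 1.0, -0.0, 0.0]
ft_force: [-1.3, -1.0, 0.6]
grip_width: -0.0003
grasp_force: 0.4
```

Emit:
drive_tool:
  rows:
    - {"dx":-0.02,"dy":0,"dz":0,"wx":0,"wy":0,"wz":0,"hand":0}
    - {"dx":-0.04,"dy":0,"dz":0,"wx":0,"wy":0,"wz":0,"hand":0}
    - {"dx":-0.04,"dy":0,"dz":0,"wx":0,"wy":0,"wz":0,"hand":0}

```text
clock: 29.75
eef_pos: [0.6055, 0.0306, 0.0761]
tool_rot: [-0.029, 1.0, -0.0, -0.002]
ft_force: [-5.8, -1.0, 2.7]
grip_width: 0.0003
grasp_force: 2.8
```

Emit:
drive_tool:
  rows:
    - {"dx":-0.02,"dy":0,"dz":0,"wx":0,"wy":0,"wz":0,"hand":0}
    - {"dx":-0.04,"dy":0,"dz":0,"wx":0,"wy":0,"wz":0,"hand":0}
    - {"dx":-0.04,"dy":0,"dz":0,"wx":0,"wy":0,"wz":0,"hand":0}

```text
clock: 30.05
eef_pos: [0.6065, 0.0307, 0.0762]
tool_rot: [-0.029, 1.0, -0.0, -0.002]
ft_force: [-7.6, -0.8, 5.3]
grip_width: 0.0004
grasp_force: 3.9
```

Emit:
drive_tool:
  rows:
    - {"dx":0.3,"dy":0,"dz":0,"wx":0,"wy":0,"wz":0,"hand":0}
    - {"dx":0.6,"dy":0,"dz":-0.5,"wx":0,"wy":0,"wz":0,"hand":0}
    - {"dx":0.88,"dy":-0.9,"dz":-0.6,"wx":0,"wy":0,"wz":0,"hand":0}
    - {"dx":0.88,"dy":-1.84,"dz":-0.5,"wx":0,"wy":0,"wz":0,"hand":0}
    - {"dx":0.88,"dy":-1.84,"dz":-0.2,"wx":0,"wy":0,"wz":0,"hand":0}
    - {"dx":0.88,"dy":-1.84,"dz":0,"wx":0,"wy":0,"wz":0,"hand":0}
    - {"dx":0.88,"dy":-1.84,"dz":0,"wx":0,"wy":0,"wz":0,"hand":0}
    - {"dx":0.8,"dy":-1.84,"dz":0,"wx":0,"wy":0,"wz":0,"hand":0}
    - {"dx":0.72,"dy":-1.84,"dz":0,"wx":0,"wy":0,"wz":0,"hand":0}
    - {"dx":0.64,"dy":-1.84,"dz":0,"wx":0,"wy":0,"wz":0,"hand":0}
    - {"dx":0.56,"dy":-1.84,"dz":0,"wx":0,"wy":0,"wz":0,"hand":0}
    - {"dx":0.48,"dy":-1.84,"dz":0,"wx":0,"wy":0,"wz":0,"hand":0}
    - {"dx":0.4,"dy":-1.84,"dz":0,"wx":0,"wy":0,"wz":0,"hand":0}
    - {"dx":0.34,"dy":-1.84,"dz":0,"wx":0,"wy":0,"wz":0,"hand":0}
    - {"dx":0.28,"dy":-1.84,"dz":0,"wx":0,"wy":0,"wz":0,"hand":0}
    - {"dx":0.24,"dy":-1.84,"dz":0,"wx":0,"wy":0,"wz":0,"hand":0}
    - {"dx":0.24,"dy":-1.84,"dz":0,"wx":0,"wy":0,"wz":0,"hand":0}

```text
clock: 31.75
eef_pos: [0.6026, -0.0617, 0.0762]
tool_rot: [-0.029, 1.0, 0.0, 0.0]
ft_force: [-0.6, -0.7, -0.4]
grip_width: 0.0001
grasp_force: 0.0
```

```bash
python3 pt.py -.006,.046,.076 0.000,.046,.076
```

```text
plate-frame TCP [-0.0077  0.0457  0.0762] [-0.6 -0.7 -0.4]
-.006,.046,.076 [-0.033  0.005  0.004] [0.001 0.001 0.004]
0.000,.046,.076 [-0.153  0.005  0.004] [0.001 0.001 0.004]
```

Emit:
drive_tool:
  rows:
    - {"dx":-0.03,"dy":0,"dz":0,"wx":0,"wy":0,"wz":0,"hand":0}
    - {"dx":-0.06,"dy":0,"dz":0,"wx":0,"wy":0,"wz":0,"hand":0}
    - {"dx":-0.08,"dy":0,"dz":0,"wx":0,"wy":0,"wz":0,"hand":0}
    - {"dx":-0.08,"dy":0,"dz":0,"wx":0,"wy":0,"wz":0,"hand":0}

```text
clock: 32.15
eef_pos: [0.6064, -0.0615, 0.0762]
tool_rot: [-0.029, 1.0, -0.0, -0.0]
ft_force: [-0.9, 0.1, 0.3]
grip_width: -0.0
grasp_force: 0.4
```

Emit:
drive_tool:
  rows:
    - {"dx":-0.03,"dy":0,"dz":0,"wx":0,"wy":0,"wz":0,"hand":0}
    - {"dx":-0.06,"dy":0,"dz":0,"wx":0,"wy":0,"wz":0,"hand":0}
    - {"dx":-0.09,"dy":0,"dz":0,"wx":0,"wy":0,"wz":0,"hand":0}
    - {"dx":-0.11,"dy":0,"dz":0,"wx":0,"wy":0,"wz":0,"hand":0}
    - {"dx":-0.11,"dy":0,"dz":0,"wx":0,"wy":0,"wz":0,"hand":0}

```text
clock: 32.65
eef_pos: [0.6107, -0.0612, 0.0762]
tool_rot: [-0.029, 1.0, -0.0, -0.001]
ft_force: [-4.7, 0.2, 2.3]
grip_width: 0.0001
grasp_force: 2.4
```

Emit:
drive_tool:
  rows:
    - {"dx":0.3,"dy":0,"dz":0,"wx":0,"wy":0,"wz":0,"hand":0}
    - {"dx":0.6,"dy":0,"dz":-0.5,"wx":0,"wy":0,"wz":0,"hand":0}
    - {"dx":0.84,"dy":-0.9,"dz":-0.6,"wx":0,"wy":0,"wz":0,"hand":0}
    - {"dx":0.84,"dy":-1.84,"dz":-0.5,"wx":0,"wy":0,"wz":0,"hand":0}
    - {"dx":0.84,"dy":-1.84,"dz":-0.2,"wx":0,"wy":0,"wz":0,"hand":0}
    - {"dx":0.84,"dy":-1.84,"dz":0,"wx":0,"wy":0,"wz":0,"hand":0}
    - {"dx":0.84,"dy":-1.84,"dz":0,"wx":0,"wy":0,"wz":0,"hand":0}
    - {"dx":0.76,"dy":-1.84,"dz":0,"wx":0,"wy":0,"wz":0,"hand":0}
    - {"dx":0.68,"dy":-1.84,"dz":0,"wx":0,"wy":0,"wz":0,"hand":0}
    - {"dx":0.6,"dy":-1.84,"dz":0,"wx":0,"wy":0,"wz":0,"hand":0}
    - {"dx":0.52,"dy":-1.84,"dz":0,"wx":0,"wy":0,"wz":0,"hand":0}
    - {"dx":0.44,"dy":-1.84,"dz":0,"wx":0,"wy":0,"wz":0,"hand":0}
    - {"dx":0.36,"dy":-1.84,"dz":0,"wx":0,"wy":0,"wz":0,"hand":0}
    - {"dx":0.3,"dy":-1.84,"dz":0,"wx":0,"wy":0,"wz":0,"hand":0}
    - {"dx":0.24,"dy":-1.84,"dz":0,"wx":0,"wy":0,"wz":0,"hand":0}
    - {"dx":0.2,"dy":-1.84,"dz":0,"wx":0,"wy":0,"wz":0,"hand":0}
    - {"dx":0.2,"dy":-1.84,"dz":0,"wx":0,"wy":0,"wz":0,"hand":0}

```text
clock: 34.35
eef_pos: [0.6074, -0.1536, 0.0762]
tool_rot: [-0.029, 1.0, 0.0, 0.0]
ft_force: [-0.1, -0.5, 0.2]
grip_width: -0.0
grasp_force: 0.0
```

```bash
python3 pt.py
```

```text
plate-frame TCP [-0.0081 -0.0463  0.0762] [-0.1 -0.5  0.2]
```

Emit:
drive_tool:
  rows:
    - {"dx":-0.03,"dy":0,"dz":0,"wx":0,"wy":0,"wz":0,"hand":0}
    - {"dx":-0.06,"dy":0,"dz":0,"wx":0,"wy":0,"wz":0,"hand":0}
    - {"dx":-0.08,"dy":0,"dz":0,"wx":0,"wy":0,"wz":0,"hand":0}
    - {"dx":-0.08,"dy":0,"dz":0,"wx":0,"wy":0,"wz":0,"hand":0}

```text
clock: 34.75
eef_pos: [0.6112, -0.1534, 0.0762]
tool_rot: [-0.029, 1.0, -0.0, -0.0]
ft_force: [-0.8, -0.2, -0.0]
grip_width: 0.0001
grasp_force: 0.4
```

Emit:
drive_tool:
  rows:
    - {"dx":-0.03,"dy":0,"dz":0,"wx":0,"wy":0,"wz":0,"hand":0}
    - {"dx":-0.06,"dy":0,"dz":0,"wx":0,"wy":0,"wz":0,"hand":0}
    - {"dx":-0.09,"dy":0,"dz":0,"wx":0,"wy":0,"wz":0,"hand":0}
    - {"dx":-0.11,"dy":0,"dz":0,"wx":0,"wy":0,"wz":0,"hand":0}
    - {"dx":-0.11,"dy":0,"dz":0,"wx":0,"wy":0,"wz":0,"hand":0}

```text
clock: 35.25
eef_pos: [0.616, -0.1531, 0.0762]
tool_rot: [-0.029, 1.0, -0.0, -0.001]
ft_force: [-4.0, 0.8, 1.3]
grip_width: -0.0
grasp_force: 2.0
```

Emit:
drive_tool:
  rows:
    - {"dx":0.3,"dy":0,"dz":0,"wx":0,"wy":0,"wz":0,"hand":0}
    - {"dx":0.6,"dy":0,"dz":-0.5,"wx":0,"wy":0,"wz":0,"hand":0}
    - {"dx":0.84,"dy":-0.9,"dz":-0.6,"wx":0,"wy":0,"wz":0,"hand":0}
    - {"dx":0.84,"dy":-1.84,"dz":-0.5,"wx":0,"wy":0,"wz":0,"hand":0}
    - {"dx":0.84,"dy":-1.84,"dz":-0.2,"wx":0,"wy":0,"wz":0,"hand":0}
    - {"dx":0.84,"dy":-1.84,"dz":0,"wx":0,"wy":0,"wz":0,"hand":0}
    - {"dx":0.84,"dy":-1.84,"dz":0,"wx":0,"wy":0,"wz":0,"hand":0}
    - {"dx":0.76,"dy":-1.84,"dz":0,"wx":0,"wy":0,"wz":0,"hand":0}
    - {"dx":0.68,"dy":-1.84,"dz":0,"wx":0,"wy":0,"wz":0,"hand":0}
    - {"dx":0.6,"dy":-1.84,"dz":0,"wx":0,"wy":0,"wz":0,"hand":0}
    - {"dx":0.52,"dy":-1.84,"dz":0,"wx":0,"wy":0,"wz":0,"hand":0}
    - {"dx":0.44,"dy":-1.84,"dz":0,"wx":0,"wy":0,"wz":0,"hand":0}
    - {"dx":0.36,"dy":-1.84,"dz":0,"wx":0,"wy":0,"wz":0,"hand":0}
    - {"dx":0.3,"dy":-1.84,"dz":0,"wx":0,"wy":0,"wz":0,"hand":0}
    - {"dx":0.24,"dy":-1.84,"dz":0,"wx":0,"wy":0,"wz":0,"hand":0}
    - {"dx":0.2,"dy":-1.84,"dz":0,"wx":0,"wy":0,"wz":0,"hand":0}
    - {"dx":0.2,"dy":-1.84,"dz":0,"wx":0,"wy":0,"wz":0,"hand":0}

```text
clock: 36.95
eef_pos: [0.61, -0.2456, 0.0762]
tool_rot: [-0.029, 1.0, 0.0, -0.002]
ft_force: [-6.0, 0.2, 4.2]
grip_width: 0.0
grasp_force: 3.2
```

```bash
python3 pt.py
```

```text
plate-frame TCP [-0.0108 -0.1383  0.0762] [-6.   0.2  4.2]
```

Emit:
drive_tool:
  rows:
    - {"dx":0.3,"dy":0,"dz":0,"wx":0,"wy":0,"wz":0,"hand":0}
    - {"dx":0.5,"dy":0,"dz":-0.5,"wx":0,"wy":0,"wz":0,"hand":0}
    - {"dx":0.8,"dy":0.7,"dz":-1.2,"wx":0,"wy":0,"wz":0.66,"hand":0}
    - {"dx":1.0,"dy":1.4,"dz":-2.0,"wx":0,"wy":0,"wz":0.66,"hand":0}
    - {"dx":1.2,"dy":2.0,"dz":-2.8,"wx":0,"wy":0,"wz":0.66,"hand":0}
    - {"dx":1.4,"dy":2.6,"dz":-3.6,"wx":0,"wy":0,"wz":0.66,"hand":0}
    - {"dx":1.65,"dy":3.06,"dz":-4.4,"wx":0,"wy":0,"wz":0.66,"hand":0}
    - {"dx":1.65,"dy":3.06,"dz":-5.2,"wx":0,"wy":0,"wz":0.66,"hand":0}
    - {"dx":1.65,"dy":3.06,"dz":-5.72,"wx":0,"wy":0,"wz":0.66,"hand":0}
    - {"dx":1.65,"dy":3.06,"dz":-5.72,"wx":0,"wy":0,"wz":0.66,"hand":0}
    - {"dx":1.65,"dy":3.06,"dz":-5.72,"wx":0,"wy":0,"wz":0.66,"hand":0}

```text
clock: 38.05
eef_pos: [0.5213, -0.0975, 0.3626]
tool_rot: [-0.0, 1.0, -0.0, 0.001]
ft_force: [-0.4, 0.3, -0.7]
grip_width: 0.0
grasp_force: 0.0
```

```bash
python3 v.py v5.png; python3 pt.py .042,-.138,.12 .042,-.138,.076 .001,-.138,.076
```

```text
38.1 [ 0.5207 -0.0975  0.3613]
vice [ 0.6104 -0.0611  0.0526] z 0.024 0.954 knob 31.0 90.0 in plate [0.00024722 0.04590222]
vice [0.6064 0.0311 0.0474] z 0.024 0.97 knob 4.0 107.0 in plate [0.00150771 0.13812589]
vice [ 0.6159 -0.1517  0.0588] z 0.024 0.932 knob 5.0 101.0 in plate [ 0.00052083 -0.04489654]
vice [ 0.6204 -0.2449  0.0821] z 0.024 0.939 knob 12.5 108.0 in plate [-0.00043262 -0.13824524]
plate-frame TCP [-0.0917  0.0147  0.3607] [ 1.3  0.6 -0.4]
.042,-.138,.12 [-2.857 -2.898  4.805] [ 0.008 -0.029 -0.659]
.042,-.138,.076 [-2.86  -2.899  5.685] [ 0.008 -0.029 -0.659]
.001,-.138,.076 [-2.041 -2.946  5.687] [ 0.008 -0.029 -0.659]
```

View pics/ov_v5.png

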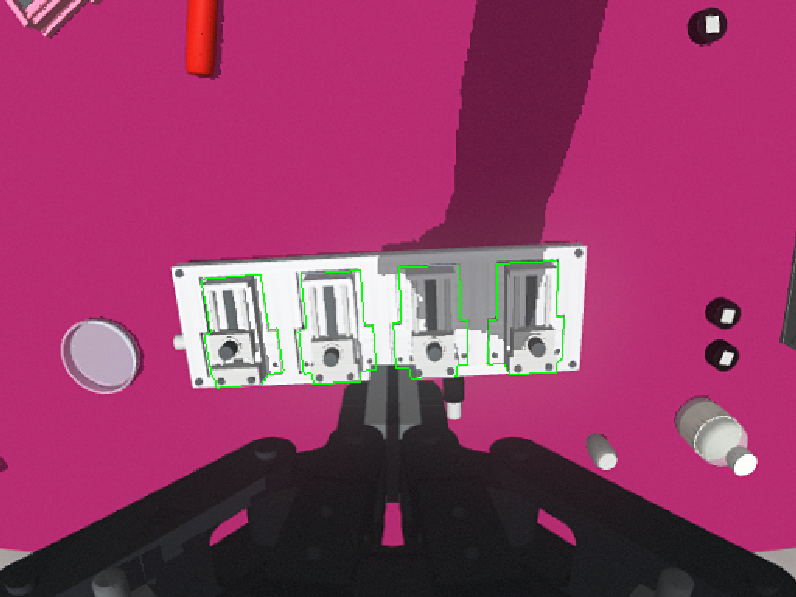

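All four vices are still seated. Pockets 2 to 4 are shut and pocket 1 stopped about 10 mm short, so it binds. The objective at (601,451) is undisturbed. Next I draw the jaws open, starting with pocket 1.

Emit:
drive_tool:
  rows:
    - {"dx":-0.7,"dy":-0.7,"dz":0.6,"wx":0,"wy":0,"wz":-0.66,"hand":0}
    - {"dx":-1.3,"dy":-1.3,"dz":1.2,"wx":0,"wy":0,"wz":-0.66,"hand":0}
    - {"dx":-1.9,"dy":-1.9,"dz":1.8,"wx":0,"wy":0,"wz":-0.66,"hand":0}
    - {"dx":-2.4,"dy":-2.5,"dz":2.5,"wx":0,"wy":0,"wz":-0.66,"hand":0}
    - {"dx":-2.86,"dy":-2.9,"dz":3.2,"wx":0,"wy":0,"wz":-0.66,"hand":0}
    - {"dx":-2.86,"dy":-2.9,"dz":4.1,"wx":0,"wy":0,"wz":-0.66,"hand":0}
    - {"dx":-2.86,"dy":-2.9,"dz":4.8,"wx":0,"wy":0,"wz":-0.66,"hand":0}
    - {"dx":-2.86,"dy":-2.9,"dz":5.3,"wx":0,"wy":0,"wz":-0.66,"hand":0}
    - {"dx":-2.86,"dy":-2.9,"dz":5.68,"wx":0,"wy":0,"wz":-0.66,"hand":0}
    - {"dx":-2.86,"dy":-2.9,"dz":5.68,"wx":0,"wy":0,"wz":-0.66,"hand":0}
    - {"dx":-2.78,"dy":-2.9,"dz":5.68,"wx":0,"wy":0,"wz":-0.66,"hand":0}
    - {"dx":-2.7,"dy":-2.91,"dz":5.68,"wx":0,"wy":0,"wz":-0.66,"hand":0}
    - {"dx":-2.62,"dy":-2.91,"dz":5.68,"wx":0,"wy":0,"wz":-0.66,"hand":0}
    - {"dx":-2.54,"dy":-2.92,"dz":5.68,"wx":0,"wy":0,"wz":-0.66,"hand":0}
    - {"dx":-2.46,"dy":-2.92,"dz":5.68,"wx":0,"wy":0,"wz":-0.66,"hand":0}
    - {"dx":-2.38,"dy":-2.93,"dz":5.68,"wx":0,"wy":0,"wz":-0.66,"hand":0}
    - {"dx":-2.31,"dy":-2.93,"dz":5.68,"wx":0,"wy":0,"wz":-0.66,"hand":0}
    - {"dx":-2.31,"dy":-2.93,"dz":5.68,"wx":0,"wy":0,"wz":-0.66,"hand":0}

```text
clock: 39.95
eef_pos: [0.6359, -0.2441, 0.0786]
tool_rot: [-0.029, 1.0, -0.0, 0.0]
ft_force: [0.5, -0.3, -0.7]
grip_width: -0.0
grasp_force: 0.0
```

```bash
python3 pt.py 0.003,-.138,.076
```

```text
plate-frame TCP [ 0.0152 -0.1383  0.0786] [ 0.5 -0.3 -0.7]
0.003,-.138,.076 [0.243 0.006 0.052] [-0.003 -0.     0.001]
```

Emit:
drive_tool:
  rows:
    - {"dx":0.04,"dy":0,"dz":0.02,"wx":0,"wy":0,"wz":0,"hand":0}
    - {"dx":0.08,"dy":0,"dz":0.04,"wx":0,"wy":0,"wz":0,"hand":0}
    - {"dx":0.1,"dy":0,"dz":0.04,"wx":0,"wy":0,"wz":0,"hand":0}
    - {"dx":0.1,"dy":0,"dz":0.04,"wx":0,"wy":0,"wz":0,"hand":0}

```text
clock: 40.35
eef_pos: [0.6312, -0.2443, 0.0763]
tool_rot: [-0.029, 1.0, -0.0, -0.0]
ft_force: [0.9, 0.6, 0.8]
grip_width: 0.0
grasp_force: 0.4
```

Emit:
drive_tool:
  rows:
    - {"dx":0.05,"dy":0,"dz":0,"wx":0,"wy":0,"wz":0,"hand":0}
    - {"dx":0.1,"dy":0,"dz":0,"wx":0,"wy":0,"wz":0,"hand":0}
    - {"dx":0.15,"dy":0,"dz":0,"wx":0,"wy":0,"wz":0,"hand":0}
    - {"dx":0.15,"dy":0,"dz":0,"wx":0,"wy":0,"wz":0,"hand":0}

```text
clock: 40.75
eef_pos: [0.6232, -0.2447, 0.0762]
tool_rot: [-0.029, 1.0, 0.0, -0.0]
ft_force: [0.9, -0.1, 1.1]
grip_width: -0.0001
grasp_force: 0.1
```

Emit:
drive_tool:
  rows:
    - {"dx":0.03,"dy":0,"dz":0,"wx":0,"wy":0,"wz":0,"hand":0}
    - {"dx":0.05,"dy":0,"dz":0,"wx":0,"wy":0,"wz":0,"hand":0}
    - {"dx":0.05,"dy":0,"dz":0,"wx":0,"wy":0,"wz":0,"hand":0}

```text
clock: 41.05
eef_pos: [0.6211, -0.2448, 0.0762]
tool_rot: [-0.029, 1.0, 0.0, -0.0]
ft_force: [0.1, -0.6, -0.4]
grip_width: 0.0003
grasp_force: 0.4
```

```bash
python3 pt.py
```

```text
plate-frame TCP [ 0.0004 -0.1382  0.0762] [ 0.1 -0.6 -0.4]
```

Emit:
drive_tool:
  rows:
    - {"dx":0.03,"dy":0,"dz":0,"wx":0,"wy":0,"wz":0,"hand":0}
    - {"dx":0.04,"dy":0,"dz":0,"wx":0,"wy":0,"wz":0,"hand":0}
    - {"dx":0.04,"dy":0,"dz":0,"wx":0,"wy":0,"wz":0,"hand":0}

```text
clock: 41.35
eef_pos: [0.6194, -0.2449, 0.0762]
tool_rot: [-0.029, 1.0, 0.0, 0.0]
ft_force: [2.1, 0.9, -0.9]
grip_width: -0.0
grasp_force: 0.8
```

Emit:
drive_tool:
  rows:
    - {"dx":0.02,"dy":0,"dz":0,"wx":0,"wy":0,"wz":0,"hand":0}
    - {"dx":0.035,"dy":0,"dz":0,"wx":0,"wy":0,"wz":0,"hand":0}
    - {"dx":0.035,"dy":0,"dz":0,"wx":0,"wy":0,"wz":0,"hand":0}

```text
clock: 41.65
eef_pos: [0.618, -0.245, 0.0764]
tool_rot: [-0.029, 1.0, -0.0, 0.0]
ft_force: [4.0, 1.3, -1.8]
grip_width: -0.0001
grasp_force: 1.9
```

```bash
python3 pt.py .049,-.046,.11 .049,-.046,.076 .014,-.046,.076
```

```text
plate-frame TCP [-0.0028 -0.1382  0.0764] [ 4.   1.3 -1.8]
.049,-.046,.11 [-1.037  1.843 -0.672] [-0.     0.01   0.006]
.049,-.046,.076 [-1.036  1.843  0.008] [-0.     0.01   0.006]
.014,-.046,.076 [-0.336  1.843  0.007] [-0.     0.01   0.006]
```

Emit:
drive_tool:
  rows:
    - {"dx":-0.3,"dy":0,"dz":0,"wx":0,"wy":0,"wz":0,"hand":0}
    - {"dx":-0.6,"dy":0,"dz":-0.5,"wx":0,"wy":0,"wz":0,"hand":0}
    - {"dx":-1.04,"dy":0.6,"dz":-0.7,"wx":0,"wy":0,"wz":0,"hand":0}
    - {"dx":-1.04,"dy":1.4,"dz":-0.7,"wx":0,"wy":0,"wz":0,"hand":0}
    - {"dx":-1.04,"dy":1.84,"dz":-0.5,"wx":0,"wy":0,"wz":0,"hand":0}
    - {"dx":-1.04,"dy":1.84,"dz":-0.2,"wx":0,"wy":0,"wz":0,"hand":0}
    - {"dx":-1.04,"dy":1.84,"dz":0,"wx":0,"wy":0,"wz":0,"hand":0}
    - {"dx":-1.04,"dy":1.84,"dz":0,"wx":0,"wy":0,"wz":0,"hand":0}
    - {"dx":-0.96,"dy":1.84,"dz":0,"wx":0,"wy":0,"wz":0,"hand":0}
    - {"dx":-0.88,"dy":1.84,"dz":0,"wx":0,"wy":0,"wz":0,"hand":0}
    - {"dx":-0.8,"dy":1.84,"dz":0,"wx":0,"wy":0,"wz":0,"hand":0}
    - {"dx":-0.72,"dy":1.84,"dz":0,"wx":0,"wy":0,"wz":0,"hand":0}
    - {"dx":-0.64,"dy":1.84,"dz":0,"wx":0,"wy":0,"wz":0,"hand":0}
    - {"dx":-0.56,"dy":1.84,"dz":0,"wx":0,"wy":0,"wz":0,"hand":0}
    - {"dx":-0.48,"dy":1.84,"dz":0,"wx":0,"wy":0,"wz":0,"hand":0}
    - {"dx":-0.4,"dy":1.84,"dz":0,"wx":0,"wy":0,"wz":0,"hand":0}
    - {"dx":-0.34,"dy":1.84,"dz":0,"wx":0,"wy":0,"wz":0,"hand":0}
    - {"dx":-0.34,"dy":1.84,"dz":0,"wx":0,"wy":0,"wz":0,"hand":0}

```text
clock: 43.45
eef_pos: [0.6285, -0.1521, 0.0763]
tool_rot: [-0.029, 1.0, 0.0, -0.0]
ft_force: [0.9, 0.8, 0.2]
grip_width: -0.0003
grasp_force: 0.0
```

```bash
python3 pt.py .01,-.046,.076 .001,-.046,.076
```

```text
plate-frame TCP [ 0.0131 -0.046   0.0763] [0.9 0.8 0.2]
.01,-.046,.076 [ 0.062 -0.     0.006] [ 0.005 -0.01   0.004]
.001,-.046,.076 [ 0.242 -0.     0.006] [ 0.005 -0.01   0.004]
```

Emit:
drive_tool:
  rows:
    - {"dx":0.03,"dy":0,"dz":0,"wx":0,"wy":0,"wz":0,"hand":0}
    - {"dx":0.06,"dy":0,"dz":0,"wx":0,"wy":0,"wz":0,"hand":0}
    - {"dx":0.06,"dy":0,"dz":0,"wx":0,"wy":0,"wz":0,"hand":0}

```text
clock: 43.75
eef_pos: [0.626, -0.1522, 0.0762]
tool_rot: [-0.029, 1.0, 0.0, -0.0]
ft_force: [0.2, 0.1, 1.1]
grip_width: 0.0004
grasp_force: 0.3
```

Emit:
drive_tool:
  rows:
    - {"dx":0.05,"dy":0,"dz":0,"wx":0,"wy":0,"wz":0,"hand":0}
    - {"dx":0.1,"dy":0,"dz":0,"wx":0,"wy":0,"wz":0,"hand":0}
    - {"dx":0.15,"dy":0,"dz":0,"wx":0,"wy":0,"wz":0,"hand":0}
    - {"dx":0.19,"dy":0,"dz":0,"wx":0,"wy":0,"wz":0,"hand":0}
    - {"dx":0.19,"dy":0,"dz":0,"wx":0,"wy":0,"wz":0,"hand":0}

```text
clock: 44.25
eef_pos: [0.6161, -0.1529, 0.0762]
tool_rot: [-0.029, 1.0, 0.0, -0.0]
ft_force: [-0.6, 1.4, 0.1]
grip_width: 0.0001
grasp_force: 0.1
```

Emit:
drive_tool:
  rows:
    - {"dx":0.03,"dy":0,"dz":0,"wx":0,"wy":0,"wz":0,"hand":0}
    - {"dx":0.05,"dy":0,"dz":0,"wx":0,"wy":0,"wz":0,"hand":0}
    - {"dx":0.05,"dy":0,"dz":0,"wx":0,"wy":0,"wz":0,"hand":0}

```text
clock: 44.55
eef_pos: [0.6147, -0.1531, 0.0763]
tool_rot: [-0.029, 1.0, -0.0, 0.0]
ft_force: [3.3, 1.1, -2.4]
grip_width: -0.0001
grasp_force: 1.6
```

```bash
python3 pt.py .049,.046,.076 .014,.046,.076
```

```text
plate-frame TCP [-0.0008 -0.0463  0.0763] [ 3.3  1.1 -2.4]
.049,.046,.076 [-0.997  1.845  0.007] [-0.002  0.011  0.005]
.014,.046,.076 [-0.297  1.845  0.006] [-0.002  0.011  0.005]
```

Emit:
drive_tool:
  rows:
    - {"dx":-0.3,"dy":0,"dz":0,"wx":0,"wy":0,"wz":0,"hand":0}
    - {"dx":-0.6,"dy":0,"dz":-0.5,"wx":0,"wy":0,"wz":0,"hand":0}
    - {"dx":-1.02,"dy":0.6,"dz":-0.7,"wx":0,"wy":0,"wz":0,"hand":0}
    - {"dx":-1.02,"dy":1.4,"dz":-0.7,"wx":0,"wy":0,"wz":0,"hand":0}
    - {"dx":-1.02,"dy":1.84,"dz":-0.5,"wx":0,"wy":0,"wz":0,"hand":0}
    - {"dx":-1.02,"dy":1.84,"dz":-0.2,"wx":0,"wy":0,"wz":0,"hand":0}
    - {"dx":-1.02,"dy":1.84,"dz":0,"wx":0,"wy":0,"wz":0,"hand":0}
    - {"dx":-1.02,"dy":1.84,"dz":0,"wx":0,"wy":0,"wz":0,"hand":0}
    - {"dx":-0.94,"dy":1.84,"dz":0,"wx":0,"wy":0,"wz":0,"hand":0}
    - {"dx":-0.86,"dy":1.84,"dz":0,"wx":0,"wy":0,"wz":0,"hand":0}
    - {"dx":-0.78,"dy":1.84,"dz":0,"wx":0,"wy":0,"wz":0,"hand":0}
    - {"dx":-0.7,"dy":1.84,"dz":0,"wx":0,"wy":0,"wz":0,"hand":0}
    - {"dx":-0.62,"dy":1.84,"dz":0,"wx":0,"wy":0,"wz":0,"hand":0}
    - {"dx":-0.54,"dy":1.84,"dz":0,"wx":0,"wy":0,"wz":0,"hand":0}
    - {"dx":-0.46,"dy":1.84,"dz":0,"wx":0,"wy":0,"wz":0,"hand":0}
    - {"dx":-0.38,"dy":1.84,"dz":0,"wx":0,"wy":0,"wz":0,"hand":0}
    - {"dx":-0.32,"dy":1.84,"dz":0,"wx":0,"wy":0,"wz":0,"hand":0}
    - {"dx":-0.32,"dy":1.84,"dz":0,"wx":0,"wy":0,"wz":0,"hand":0}

```text
clock: 46.35
eef_pos: [0.6242, -0.0602, 0.0762]
tool_rot: [-0.029, 1.0, 0.0, -0.0]
ft_force: [-0.4, -0.1, 0.0]
grip_width: -0.0
grasp_force: 0.0
```

```bash
python3 pt.py .01,.046,.076 .001,.046,.076
```

```text
plate-frame TCP [0.014  0.046  0.0762] [-0.4 -0.1  0. ]
.01,.046,.076 [0.08  0.    0.004] [ 0.004 -0.011  0.004]
.001,.046,.076 [0.26  0.    0.004] [ 0.004 -0.011  0.004]
```

Emit:
drive_tool:
  rows:
    - {"dx":0.04,"dy":0,"dz":0,"wx":0,"wy":0,"wz":0,"hand":0}
    - {"dx":0.08,"dy":0,"dz":0,"wx":0,"wy":0,"wz":0,"hand":0}
    - {"dx":0.08,"dy":0,"dz":0,"wx":0,"wy":0,"wz":0,"hand":0}

```text
clock: 46.65
eef_pos: [0.6206, -0.0604, 0.0762]
tool_rot: [-0.029, 1.0, 0.0, -0.0]
ft_force: [0.3, 0.7, 0.1]
grip_width: 0.0
grasp_force: 0.2
```

Emit:
drive_tool:
  rows:
    - {"dx":0.05,"dy":0,"dz":0,"wx":0,"wy":0,"wz":0,"hand":0}
    - {"dx":0.1,"dy":0,"dz":0,"wx":0,"wy":0,"wz":0,"hand":0}
    - {"dx":0.15,"dy":0,"dz":0,"wx":0,"wy":0,"wz":0,"hand":0}
    - {"dx":0.19,"dy":0,"dz":0,"wx":0,"wy":0,"wz":0,"hand":0}
    - {"dx":0.19,"dy":0,"dz":0,"wx":0,"wy":0,"wz":0,"hand":0}

```text
clock: 47.15
eef_pos: [0.6108, -0.0611, 0.0762]
tool_rot: [-0.029, 1.0, -0.0, -0.0]
ft_force: [-0.3, -0.1, -1.1]
grip_width: 0.0001
grasp_force: 0.0
```

Emit:
drive_tool:
  rows:
    - {"dx":0.03,"dy":0,"dz":0,"wx":0,"wy":0,"wz":0,"hand":0}
    - {"dx":0.05,"dy":0,"dz":0,"wx":0,"wy":0,"wz":0,"hand":0}
    - {"dx":0.05,"dy":0,"dz":0,"wx":0,"wy":0,"wz":0,"hand":0}

```text
clock: 47.45
eef_pos: [0.6094, -0.0613, 0.0763]
tool_rot: [-0.029, 1.0, -0.0, 0.0]
ft_force: [2.9, 0.5, -1.7]
grip_width: 0.0003
grasp_force: 1.6
```

```bash
python3 pt.py .049,.138,.076 .014,.138,.076
```

```text
plate-frame TCP [-0.0008  0.0457  0.0763] [ 2.9  0.5 -1.7]
.049,.138,.076 [-0.997  1.845  0.007] [-0.001  0.011  0.004]
.014,.138,.076 [-0.297  1.845  0.006] [-0.001  0.011  0.004]
```

Emit:
drive_tool:
  rows:
    - {"dx":-0.3,"dy":0,"dz":0,"wx":0,"wy":0,"wz":0,"hand":0}
    - {"dx":-0.6,"dy":0,"dz":-0.5,"wx":0,"wy":0,"wz":0,"hand":0}
    - {"dx":-1.05,"dy":0.6,"dz":-0.7,"wx":0,"wy":0,"wz":0,"hand":0}
    - {"dx":-1.05,"dy":1.4,"dz":-0.7,"wx":0,"wy":0,"wz":0,"hand":0}
    - {"dx":-1.05,"dy":1.84,"dz":-0.5,"wx":0,"wy":0,"wz":0,"hand":0}
    - {"dx":-1.05,"dy":1.84,"dz":-0.2,"wx":0,"wy":0,"wz":0,"hand":0}
    - {"dx":-1.05,"dy":1.84,"dz":0,"wx":0,"wy":0,"wz":0,"hand":0}
    - {"dx":-1.05,"dy":1.84,"dz":0,"wx":0,"wy":0,"wz":0,"hand":0}
    - {"dx":-0.96,"dy":1.84,"dz":0,"wx":0,"wy":0,"wz":0,"hand":0}
    - {"dx":-0.88,"dy":1.84,"dz":0,"wx":0,"wy":0,"wz":0,"hand":0}
    - {"dx":-0.8,"dy":1.84,"dz":0,"wx":0,"wy":0,"wz":0,"hand":0}
    - {"dx":-0.72,"dy":1.84,"dz":0,"wx":0,"wy":0,"wz":0,"hand":0}
    - {"dx":-0.64,"dy":1.84,"dz":0,"wx":0,"wy":0,"wz":0,"hand":0}
    - {"dx":-0.56,"dy":1.84,"dz":0,"wx":0,"wy":0,"wz":0,"hand":0}
    - {"dx":-0.48,"dy":1.84,"dz":0,"wx":0,"wy":0,"wz":0,"hand":0}
    - {"dx":-0.4,"dy":1.84,"dz":0,"wx":0,"wy":0,"wz":0,"hand":0}
    - {"dx":-0.34,"dy":1.84,"dz":0,"wx":0,"wy":0,"wz":0,"hand":0}
    - {"dx":-0.34,"dy":1.84,"dz":0,"wx":0,"wy":0,"wz":0,"hand":0}

```text
clock: 49.25
eef_pos: [0.6207, 0.0317, 0.0765]
tool_rot: [-0.029, 1.0, 0.0, 0.0]
ft_force: [1.8, 0.3, 0.8]
grip_width: 0.0003
grasp_force: 1.0
```

```bash
python3 pt.py .01,.138,.076 .001,.138,.076
```

```text
plate-frame TCP [0.0159 0.1379 0.0765] [1.8 0.3 0.8]
.01,.138,.076 [0.118 0.001 0.011] [0.001 0.011 0.006]
.001,.138,.076 [0.298 0.002 0.011] [0.001 0.011 0.006]
```

Emit:
drive_tool:
  rows:
    - {"dx":0.02,"dy":0,"dz":0,"wx":0,"wy":0,"wz":0,"hand":0}
    - {"dx":0.04,"dy":0,"dz":0,"wx":0,"wy":0,"wz":0,"hand":0}
    - {"dx":0.04,"dy":0,"dz":0,"wx":0,"wy":0,"wz":0,"hand":0}

```text
clock: 49.55
eef_pos: [0.6193, 0.0317, 0.0766]
tool_rot: [-0.029, 1.0, 0.0, 0.001]
ft_force: [5.0, 0.4, -0.4]
grip_width: -0.0003
grasp_force: 2.4
```

Emit:
drive_tool:
  rows:
    - {"dx":-0.3,"dy":0,"dz":0,"wx":0,"wy":0,"wz":0,"hand":0}
    - {"dx":-0.3,"dy":0,"dz":-0.6,"wx":0,"wy":0,"wz":0,"hand":0}
    - {"dx":-0.2,"dy":0.3,"dz":-1.5,"wx":0,"wy":0,"wz":0.66,"hand":30}
    - {"dx":0.1,"dy":0.9,"dz":-2.2,"wx":0,"wy":0,"wz":0.66,"hand":60}
    - {"dx":0.4,"dy":1.6,"dz":-2.9,"wx":0,"wy":0,"wz":0.66,"hand":60}
    - {"dx":0.6,"dy":2.2,"dz":-3.6,"wx":0,"wy":0,"wz":0.66,"hand":60}
    - {"dx":0.8,"dy":2.8,"dz":-4.3,"wx":0,"wy":0,"wz":0.66,"hand":60}
    - {"dx":0.8,"dy":3.02,"dz":-5.1,"wx":0,"wy":0,"wz":0.66,"hand":60}
    - {"dx":0.8,"dy":3.02,"dz":-5.7,"wx":0,"wy":0,"wz":0.66,"hand":60}
    - {"dx":0.8,"dy":3.02,"dz":-5.7,"wx":0,"wy":0,"wz":0.66,"hand":60}
    - {"dx":0.8,"dy":3.02,"dz":-5.7,"wx":0,"wy":0,"wz":0.66,"hand":60}

```text
clock: 50.65
eef_pos: [0.5692, 0.1799, 0.361]
tool_rot: [-0.0, 1.0, -0.0, -0.001]
ft_force: [-0.2, 0.4, -0.8]
grip_width: 0.06
grasp_force: 0.0
```

```bash
python3 v.py v6.png
cat > tr.py <<'E'
from fit import *
C=cam('wrist'); bot.camera('wrist')
r=bot.outline_of('wrist','tray')[0]; print(r['score'],r['extent'])
c,_=cv2.findContours(r['region'].astype(np.uint8),0,2); m=np.zeros((384,512),np.uint8); cv2.drawContours(m,[max(c,key=cv2.contourArea)],-1,1,-1)
B=box(-130,130,-80,80,0,28)
for a in(-.1,.1):
    q,s=fit(m,lambda q:fill([hull(C,pose(B,*q))]),(.53,.39,a),(.01,.01,.05)); print(q.round(4),s,pose(np.array([[-.06,0,0],[.06,0,0]]),*q).round(3).tolist())
E
python3 tr.py
```

```text
50.7 [0.569  0.1796 0.3597]
vice [ 0.6108 -0.0628  0.0798] z 0.024 0.942 knob 36.5 134.0 in plate [0.00050877 0.04411806]
vice [ 0.6164 -0.1567  0.073 ] z 0.024 0.911 knob 36.5 170.0 in plate [ 0.00074462 -0.04997476]
vice [0.6045 0.03   0.0765] z 0.024 0.97 knob 20.5 116.0 in plate [-0.00042269  0.13711131]
0.55 [405.9, 102.9, 122.9, 190.5]
[0.5148 0.4007 0.065 ] 0.9879063414295347 [[0.455, 0.397, 0.0], [0.575, 0.405, 0.0]]
[0.515  0.4007 0.0662] 0.988357653352168 [[0.455, 0.397, 0.0], [0.575, 0.405, 0.0]]
```

View pics/ov_v6.png

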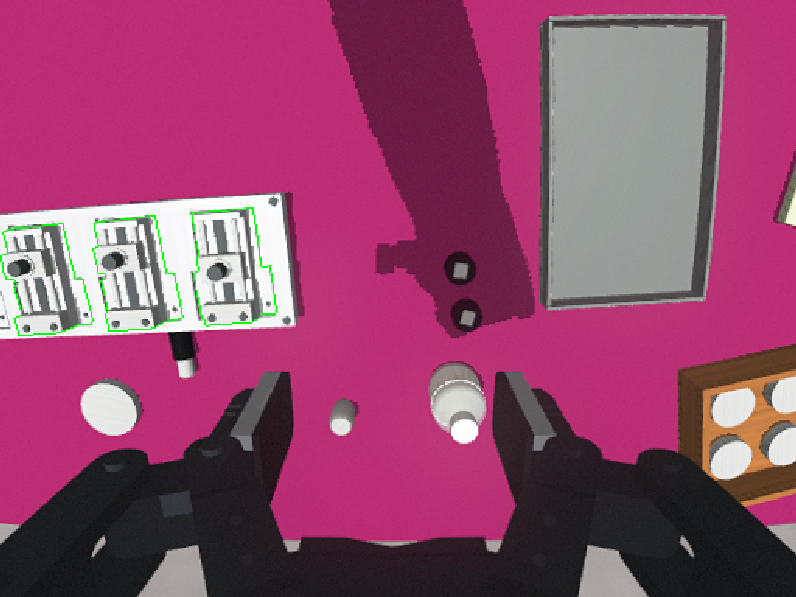

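The knobs confirm it. Pocket 4's jaw at (217,270) is stuck about 20 mm open, and pockets 2 and 3 are fully open. The tray at (632,160) is empty and the bottle, mounts and objective are undisturbed. Next I move the pocket 4 vice to the tray.

Emit:
drive_tool:
  rows:
    - {"dx":-0.2,"dy":-0.9,"dz":0.4,"wx":0,"wy":0,"wz":-0.66,"hand":60}
    - {"dx":-0.4,"dy":-1.8,"dz":0.8,"wx":0,"wy":0,"wz":-0.66,"hand":60}
    - {"dx":-0.71,"dy":-2.6,"dz":1.4,"wx":0,"wy":0,"wz":-0.66,"hand":60}
    - {"dx":-0.71,"dy":-2.98,"dz":2.1,"wx":0,"wy":0,"wz":-0.66,"hand":60}
    - {"dx":-0.71,"dy":-2.98,"dz":3.0,"wx":0,"wy":0,"wz":-0.66,"hand":60}
    - {"dx":-0.71,"dy":-2.98,"dz":3.9,"wx":0,"wy":0,"wz":-0.66,"hand":60}
    - {"dx":-0.71,"dy":-2.98,"dz":4.7,"wx":0,"wy":0,"wz":-0.66,"hand":60}
    - {"dx":-0.71,"dy":-2.98,"dz":5.3,"wx":0,"wy":0,"wz":-0.66,"hand":60}
    - {"dx":-0.71,"dy":-2.98,"dz":5.8,"wx":0,"wy":0,"wz":-0.66,"hand":60}
    - {"dx":-0.71,"dy":-2.98,"dz":6.2,"wx":0,"wy":0,"wz":-0.66,"hand":60}
    - {"dx":-0.71,"dy":-2.98,"dz":6.2,"wx":0,"wy":0,"wz":-0.66,"hand":60}
    - {"dx":-0.71,"dy":-2.98,"dz":6.2,"wx":0,"wy":0,"wz":-0.66,"hand":60}
    - {"dx":-0.71,"dy":-2.98,"dz":6.2,"wx":0,"wy":0,"wz":-0.66,"hand":40}
    - {"dx":-0.71,"dy":-2.98,"dz":6.2,"wx":0,"wy":0,"wz":-0.66,"hand":40}
    - {"dx":-0.71,"dy":-2.98,"dz":6.2,"wx":0,"wy":0,"wz":-0.66,"hand":40}
    - {"dx":-0.71,"dy":-2.98,"dz":6.2,"wx":0,"wy":0,"wz":-0.66,"hand":40}
    - {"dx":-0.71,"dy":-2.98,"dz":6.2,"wx":0,"wy":0,"wz":-0.66,"hand":40}

```text
clock: 52.55
eef_pos: [0.6064, 0.0304, 0.0532]
tool_rot: [-0.029, 1.0, -0.001, 0.001]
ft_force: [-1.7, -2.1, 5.6]
grip_width: 0.041
grasp_force: 52.1
```

```bash
python3 -c "
from fit import *
print(bot.get_obs()['joint_pos'].round(2)); print(go(.575,.405,.1,.066-np.pi/2))"
```

```text
[ 0.05  0.59  0.01  1.   -0.   -0.01]
(array([ 0.194,  7.515, -0.944]), array([1.6000e-02, 3.6000e-02, 1.7903e+01]))
```

Emit:
drive_tool:
  rows:
    - {"dx":0,"dy":0,"dz":0,"wx":0,"wy":0,"wz":0,"hand":60}
    - {"dx":0,"dy":0,"dz":0,"wx":0,"wy":0,"wz":0,"hand":60}
    - {"dx":0,"dy":0,"dz":0.02,"wx":0,"wy":0,"wz":0,"hand":60}
    - {"dx":0,"dy":0,"dz":0.02,"wx":0,"wy":0,"wz":0,"hand":60}

```text
clock: 52.95
eef_pos: [0.6053, 0.0311, 0.05]
tool_rot: [-0.029, 1.0, 0.0, -0.0]
ft_force: [0.1, 0.4, -0.4]
grip_width: 0.0599
grasp_force: 0.0
```

Emit:
drive_tool:
  rows:
    - {"dx":0,"dy":0,"dz":0,"wx":0,"wy":0,"wz":0,"hand":40}
    - {"dx":0,"dy":0,"dz":0,"wx":0,"wy":0,"wz":0,"hand":40}
    - {"dx":0,"dy":0,"dz":0,"wx":0,"wy":0,"wz":0,"hand":40}
    - {"dx":0,"dy":0,"dz":0,"wx":0,"wy":0,"wz":0,"hand":40}

```text
clock: 53.35
eef_pos: [0.6054, 0.0305, 0.0507]
tool_rot: [-0.029, 1.0, -0.0, 0.0]
ft_force: [-1.9, -2.0, 3.8]
grip_width: 0.0418
grasp_force: 60.7
```

Emit:
drive_tool:
  rows:
    - {"dx":0,"dy":0,"dz":-0.5,"wx":0,"wy":0,"wz":0,"hand":40}
    - {"dx":0,"dy":0,"dz":-1.0,"wx":0,"wy":0,"wz":0,"hand":40}
    - {"dx":0,"dy":0.5,"dz":-1.0,"wx":0,"wy":0,"wz":1.5,"hand":40}
    - {"dx":0,"dy":1.1,"dz":-1.0,"wx":0,"wy":0,"wz":3.0,"hand":40}
    - {"dx":0,"dy":1.7,"dz":-1.0,"wx":0,"wy":0,"wz":4.5,"hand":40}
    - {"dx":0,"dy":2.3,"dz":-1.0,"wx":0,"wy":0,"wz":6.0,"hand":40}
    - {"dx":0,"dy":2.9,"dz":-1.0,"wx":0,"wy":0,"wz":7.5,"hand":40}
    - {"dx":0.05,"dy":3.5,"dz":-1.0,"wx":0,"wy":0,"wz":9.0,"hand":40}
    - {"dx":0.1,"dy":4.1,"dz":-1.0,"wx":0,"wy":0,"wz":10.5,"hand":40}
    - {"dx":0.1,"dy":4.8,"dz":-1.0,"wx":0,"wy":0,"wz":12.0,"hand":40}
    - {"dx":0.15,"dy":5.5,"dz":-1.0,"wx":0,"wy":0,"wz":13.5,"hand":40}
    - {"dx":0.17,"dy":6.2,"dz":-1.0,"wx":0,"wy":0,"wz":15.0,"hand":40}
    - {"dx":0.17,"dy":6.9,"dz":-1.0,"wx":0,"wy":0,"wz":16.5,"hand":40}
    - {"dx":0.17,"dy":7.51,"dz":-1.0,"wx":0,"wy":0,"wz":17.9,"hand":40}
    - {"dx":0.17,"dy":7.51,"dz":-1.0,"wx":0,"wy":0,"wz":17.9,"hand":40}
    - {"dx":0.17,"dy":7.51,"dz":-1.0,"wx":0,"wy":0,"wz":17.9,"hand":40}
    - {"dx":0.17,"dy":7.51,"dz":-1.0,"wx":0,"wy":0,"wz":17.9,"hand":40}

```text
clock: 55.05
eef_pos: [0.5743, 0.4041, 0.0983]
tool_rot: [0.683, 0.73, -0.002, -0.0]
ft_force: [0.1, -0.7, -7.5]
grip_width: 0.0413
grasp_force: 64.4
```

```bash
python3 -c "
from fit import *
print(bot.get_obs()['joint_pos'].round(2)); print(go(.575,.405,.032,.066-np.pi/2))"; python3 d.py t1.png
```

```text
[ 0.61  0.73  0.41  1.25 -0.    2.12]
(array([0.02 , 0.019, 1.325]), array([-0.038,  0.024,  0.009]))
[0.5743 0.4041 0.0983] [ 0.12 -0.75 -7.49] [-0.0667  0.9978] 0.04127070931973548
```

View pics/t1.png

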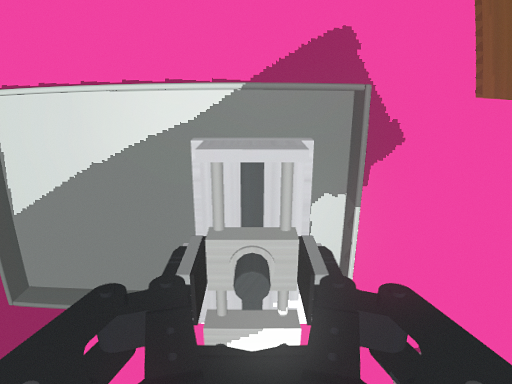

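The vice is held upright over the tray, at about (252,250) in this picture. That view took me one past the 14-picture allowance, so I'll view no more pictures.

Emit:
drive_tool:
  rows:
    - {"dx":0,"dy":0,"dz":0.3,"wx":0,"wy":0,"wz":0,"hand":40}
    - {"dx":0,"dy":0,"dz":0.6,"wx":0,"wy":0,"wz":0,"hand":40}
    - {"dx":0,"dy":0,"dz":0.9,"wx":0,"wy":0,"wz":0,"hand":40}
    - {"dx":0,"dy":0,"dz":1.1,"wx":0,"wy":0,"wz":0,"hand":40}
    - {"dx":0,"dy":0,"dz":1.2,"wx":0,"wy":0,"wz":0,"hand":40}
    - {"dx":0,"dy":0,"dz":1.27,"wx":0,"wy":0,"wz":0,"hand":40}
    - {"dx":0,"dy":0,"dz":1.31,"wx":0,"wy":0,"wz":0,"hand":40}
    - {"dx":0,"dy":0,"dz":1.33,"wx":0,"wy":0,"wz":0,"hand":40}
    - {"dx":0,"dy":0,"dz":1.33,"wx":0,"wy":0,"wz":0,"hand":40}

```text
clock: 56.0
eef_pos: [0.5755, 0.4056, 0.0343]
tool_rot: [0.683, 0.73, 0.0, 0.0]
ft_force: [-0.5, 0.7, -6.1]
grip_width: 0.0415
grasp_force: 64.4
```

Emit:
drive_tool:
  rows:
    - {"dx":0,"dy":0,"dz":0.03,"wx":0,"wy":0,"wz":0,"hand":40}
    - {"dx":0,"dy":0,"dz":0.05,"wx":0,"wy":0,"wz":0,"hand":40}
    - {"dx":0,"dy":0,"dz":0.06,"wx":0,"wy":0,"wz":0,"hand":40}
    - {"dx":0,"dy":0,"dz":0.06,"wx":0,"wy":0,"wz":0,"hand":40}

```text
clock: 56.4
eef_pos: [0.5752, 0.4054, 0.0309]
tool_rot: [0.683, 0.73, 0.0, -0.0]
ft_force: [-0.5, 0.1, -5.6]
grip_width: 0.0409
grasp_force: 64.4
```

Emit:
drive_tool:
  rows:
    - {"dx":0,"dy":0,"dz":0,"wx":0,"wy":0,"wz":0,"hand":60}
    - {"dx":0,"dy":0,"dz":0,"wx":0,"wy":0,"wz":0,"hand":60}
    - {"dx":0,"dy":0,"dz":0,"wx":0,"wy":0,"wz":0,"hand":60}
    - {"dx":0,"dy":0,"dz":-0.5,"wx":0,"wy":0,"wz":0,"hand":60}
    - {"dx":0,"dy":0,"dz":-1.4,"wx":0,"wy":0,"wz":0,"hand":60}
    - {"dx":0,"dy":0,"dz":-2.3,"wx":0,"wy":0,"wz":0,"hand":60}
    - {"dx":-0.8,"dy":-0.1,"dz":-2.8,"wx":0,"wy":0,"wz":-1.4,"hand":60}
    - {"dx":-1.6,"dy":-0.2,"dz":-3.2,"wx":0,"wy":0,"wz":-2.8,"hand":60}
    - {"dx":-2.4,"dy":-0.4,"dz":-3.6,"wx":0,"wy":0,"wz":-4.2,"hand":60}
    - {"dx":-3.2,"dy":-0.5,"dz":-4.0,"wx":0,"wy":0,"wz":-5.6,"hand":60}
    - {"dx":-4.0,"dy":-0.7,"dz":-4.4,"wx":0,"wy":0,"wz":-7.0,"hand":60}
    - {"dx":-4.8,"dy":-0.8,"dz":-4.8,"wx":0,"wy":0,"wz":-8.4,"hand":60}
    - {"dx":-5.6,"dy":-1.0,"dz":-5.2,"wx":0,"wy":0,"wz":-9.8,"hand":60}
    - {"dx":-6.4,"dy":-1.1,"dz":-5.6,"wx":0,"wy":0,"wz":-11.2,"hand":60}
    - {"dx":-7.2,"dy":-1.3,"dz":-6.0,"wx":0,"wy":0,"wz":-12.6,"hand":60}
    - {"dx":-8.0,"dy":-1.4,"dz":-6.4,"wx":0,"wy":0,"wz":-14.0,"hand":60}
    - {"dx":-8.8,"dy":-1.6,"dz":-6.62,"wx":0,"wy":0,"wz":-15.4,"hand":60}
    - {"dx":-9.6,"dy":-1.7,"dz":-6.62,"wx":0,"wy":0,"wz":-16.8,"hand":60}
    - {"dx":-9.96,"dy":-1.77,"dz":-6.62,"wx":0,"wy":0,"wz":-17.24,"hand":60}
    - {"dx":-9.96,"dy":-1.77,"dz":-6.62,"wx":0,"wy":0,"wz":-17.24,"hand":60}

```text
clock: 58.4
eef_pos: [0.5198, -0.1001, 0.3629]
tool_rot: [0.002, 1.0, -0.0, 0.001]
ft_force: [-0.2, -0.1, 1.6]
grip_width: 0.0603
grasp_force: 0.0
```

```bash
python3 v.py v7.png; python3 pt.py -.0015,-.138,.0485
```

```text
58.45 [ 0.52   -0.0986  0.3627]
vice [ 0.6097 -0.0604  0.056 ] z 0.024 0.968 knob 38.5 81.0 in plate [-0.00040738  0.04658198]
vice [ 0.6147 -0.1517  0.0535] z 0.024 0.943 knob 38.5 111.0 in plate [-0.00075907 -0.04487849]
vice [ 0.6194 -0.2456  0.0584] z 0.024 0.953 knob 36.5 115.0 in plate [-0.00146262 -0.13889762]
plate-frame TCP [-0.092   0.0146  0.3625] [-0.7  0.7  0.2]
-.0015,-.138,.0485 [-1.978 -2.941  6.283] [ 0.002  0.017 -0.675]
```

Emit:
drive_tool:
  rows:
    - {"dx":-0.6,"dy":-0.7,"dz":0.4,"wx":0,"wy":0,"wz":-0.67,"hand":60}
    - {"dx":-1.2,"dy":-1.4,"dz":0.8,"wx":0,"wy":0,"wz":-0.67,"hand":60}
    - {"dx":-1.7,"dy":-2.1,"dz":1.2,"wx":0,"wy":0,"wz":-0.67,"hand":60}
    - {"dx":-1.98,"dy":-2.8,"dz":1.7,"wx":0,"wy":0,"wz":-0.67,"hand":60}
    - {"dx":-1.98,"dy":-2.95,"dz":2.5,"wx":0,"wy":0,"wz":-0.67,"hand":60}
    - {"dx":-1.98,"dy":-2.95,"dz":3.4,"wx":0,"wy":0,"wz":-0.67,"hand":60}
    - {"dx":-1.98,"dy":-2.95,"dz":4.3,"wx":0,"wy":0,"wz":-0.67,"hand":60}
    - {"dx":-1.98,"dy":-2.95,"dz":5.1,"wx":0,"wy":0,"wz":-0.67,"hand":60}
    - {"dx":-1.98,"dy":-2.95,"dz":5.7,"wx":0,"wy":0,"wz":-0.67,"hand":60}
    - {"dx":-1.98,"dy":-2.95,"dz":6.1,"wx":0,"wy":0,"wz":-0.67,"hand":60}
    - {"dx":-1.98,"dy":-2.95,"dz":6.3,"wx":0,"wy":0,"wz":-0.67,"hand":60}
    - {"dx":-1.98,"dy":-2.95,"dz":6.3,"wx":0,"wy":0,"wz":-0.67,"hand":60}
    - {"dx":-1.98,"dy":-2.95,"dz":6.3,"wx":0,"wy":0,"wz":-0.67,"hand":60}

```text
clock: 59.8
eef_pos: [0.6203, -0.2445, 0.048]
tool_rot: [-0.03, 1.0, -0.0, 0.001]
ft_force: [0.4, -0.4, 0.4]
grip_width: 0.0599
grasp_force: 0.0
```

Emit:
drive_tool:
  rows:
    - {"dx":0,"dy":0,"dz":0,"wx":0,"wy":0,"wz":0,"hand":40}
    - {"dx":0,"dy":0,"dz":0,"wx":0,"wy":0,"wz":0,"hand":40}
    - {"dx":0,"dy":0,"dz":0,"wx":0,"wy":0,"wz":0,"hand":40}
    - {"dx":0,"dy":0,"dz":0,"wx":0,"wy":0,"wz":0,"hand":40}
    - {"dx":0,"dy":0,"dz":0,"wx":0,"wy":0,"wz":0,"hand":40}

```text
clock: 60.3
eef_pos: [0.6207, -0.2458, 0.0494]
tool_rot: [-0.029, 1.0, -0.001, 0.002]
ft_force: [-0.5, 0.3, 7.0]
grip_width: 0.0416
grasp_force: 61.4
```

Emit:
drive_tool:
  rows:
    - {"dx":0,"dy":0,"dz":-0.5,"wx":0,"wy":0,"wz":0,"hand":40}
    - {"dx":0,"dy":0,"dz":-0.9,"wx":0,"wy":0,"wz":0,"hand":40}
    - {"dx":0.8,"dy":0.1,"dz":-0.95,"wx":0,"wy":0,"wz":0,"hand":40}
    - {"dx":1.6,"dy":0.2,"dz":-0.95,"wx":0,"wy":0,"wz":0,"hand":40}
    - {"dx":2.5,"dy":0.3,"dz":-0.95,"wx":0,"wy":0,"wz":0,"hand":40}
    - {"dx":3.2,"dy":0.6,"dz":-0.95,"wx":0,"wy":0,"wz":1.0,"hand":40}
    - {"dx":3.4,"dy":1.3,"dz":-0.95,"wx":0,"wy":0,"wz":2.3,"hand":40}
    - {"dx":3.35,"dy":2.1,"dz":-0.95,"wx":0,"wy":0,"wz":3.6,"hand":40}
    - {"dx":3.3,"dy":2.9,"dz":-0.95,"wx":0,"wy":0,"wz":4.9,"hand":40}
    - {"dx":3.2,"dy":3.7,"dz":-0.95,"wx":0,"wy":0,"wz":6.2,"hand":40}
    - {"dx":3.15,"dy":4.5,"dz":-0.95,"wx":0,"wy":0,"wz":7.5,"hand":40}
    - {"dx":3.1,"dy":5.3,"dz":-0.95,"wx":0,"wy":0,"wz":8.8,"hand":40}
    - {"dx":3.05,"dy":6.1,"dz":-0.95,"wx":0,"wy":0,"wz":10.1,"hand":40}
    - {"dx":3.0,"dy":6.9,"dz":-0.95,"wx":0,"wy":0,"wz":11.4,"hand":40}
    - {"dx":2.95,"dy":7.7,"dz":-0.95,"wx":0,"wy":0,"wz":12.7,"hand":40}
    - {"dx":2.9,"dy":8.5,"dz":-0.95,"wx":0,"wy":0,"wz":14.0,"hand":40}
    - {"dx":2.85,"dy":9.2,"dz":-0.95,"wx":0,"wy":0,"wz":15.3,"hand":40}
    - {"dx":2.8,"dy":9.7,"dz":-0.95,"wx":0,"wy":0,"wz":16.6,"hand":40}
    - {"dx":2.8,"dy":10.0,"dz":-0.95,"wx":0,"wy":0,"wz":17.9,"hand":40}
    - {"dx":2.8,"dy":10.0,"dz":-0.95,"wx":0,"wy":0,"wz":17.9,"hand":40}

```text
clock: 62.3
eef_pos: [0.4489, 0.2477, 0.0932]
tool_rot: [0.682, 0.731, -0.001, -0.001]
ft_force: [0.1, 0.5, -8.0]
grip_width: 0.0417
grasp_force: 65.2
```

```bash
python3 -c "
from fit import *
print(go(.455,.397,.095,.066-np.pi/2),go(.455,.397,.0305,.066-np.pi/2))"
```

```text
(array([ 2.97 ,  0.331, -0.035]), array([-0.023, -0.003,  0.046])) (array([2.97 , 0.333, 1.255]), array([-0.023, -0.003,  0.046]))
```

Emit:
drive_tool:
  rows:
    - {"dx":0.7,"dy":0.1,"dz":0,"wx":0,"wy":0,"wz":0,"hand":40}
    - {"dx":1.5,"dy":0.2,"dz":0,"wx":0,"wy":0,"wz":0,"hand":40}
    - {"dx":2.2,"dy":0.3,"dz":0,"wx":0,"wy":0,"wz":0,"hand":40}
    - {"dx":2.8,"dy":0.33,"dz":0,"wx":0,"wy":0,"wz":0,"hand":40}
    - {"dx":2.97,"dy":0.33,"dz":0,"wx":0,"wy":0,"wz":0,"hand":40}
    - {"dx":2.97,"dy":0.33,"dz":0.3,"wx":0,"wy":0,"wz":0,"hand":40}
    - {"dx":2.97,"dy":0.33,"dz":0.6,"wx":0,"wy":0,"wz":0,"hand":40}
    - {"dx":2.97,"dy":0.33,"dz":0.9,"wx":0,"wy":0,"wz":0,"hand":40}
    - {"dx":2.97,"dy":0.33,"dz":1.05,"wx":0,"wy":0,"wz":0,"hand":40}
    - {"dx":2.97,"dy":0.33,"dz":1.15,"wx":0,"wy":0,"wz":0,"hand":40}
    - {"dx":2.97,"dy":0.33,"dz":1.2,"wx":0,"wy":0,"wz":0,"hand":40}
    - {"dx":2.97,"dy":0.33,"dz":1.24,"wx":0,"wy":0,"wz":0,"hand":40}
    - {"dx":2.97,"dy":0.33,"dz":1.24,"wx":0,"wy":0,"wz":0,"hand":40}

```text
clock: 63.6
eef_pos: [0.4567, 0.3953, 0.0326]
tool_rot: [0.683, 0.731, 0.0, 0.0]
ft_force: [-0.2, -1.3, -7.0]
grip_width: 0.0415
grasp_force: 65.1
```

Emit:
drive_tool:
  rows:
    - {"dx":0,"dy":0,"dz":0.02,"wx":0,"wy":0,"wz":0,"hand":40}
    - {"dx":0,"dy":0,"dz":0.04,"wx":0,"wy":0,"wz":0,"hand":40}
    - {"dx":0,"dy":0,"dz":0.05,"wx":0,"wy":0,"wz":0,"hand":40}
    - {"dx":0,"dy":0,"dz":0.05,"wx":0,"wy":0,"wz":0,"hand":40}

```text
clock: 64.0
eef_pos: [0.4564, 0.3952, 0.0298]
tool_rot: [0.683, 0.731, -0.0, 0.0]
ft_force: [-0.3, -0.1, -7.4]
grip_width: 0.0417
grasp_force: 65.2
```

Emit:
drive_tool:
  rows:
    - {"dx":0,"dy":0,"dz":0.02,"wx":0,"wy":0,"wz":0,"hand":40}
    - {"dx":0,"dy":0,"dz":0.03,"wx":0,"wy":0,"wz":0,"hand":40}
    - {"dx":0,"dy":0,"dz":0.03,"wx":0,"wy":0,"wz":0,"hand":40}

```text
clock: 64.3
eef_pos: [0.4565, 0.3953, 0.0295]
tool_rot: [0.683, 0.731, 0.0, -0.0]
ft_force: [-2.1, -3.8, 3.0]
grip_width: 0.0413
grasp_force: 66.4
```

Emit:
drive_tool:
  rows:
    - {"dx":0,"dy":0,"dz":0,"wx":0,"wy":0,"wz":0,"hand":60}
    - {"dx":0,"dy":0,"dz":0,"wx":0,"wy":0,"wz":0,"hand":60}
    - {"dx":0,"dy":0,"dz":0,"wx":0,"wy":0,"wz":0,"hand":60}
    - {"dx":0,"dy":0,"dz":-0.5,"wx":0,"wy":0,"wz":0,"hand":60}
    - {"dx":0,"dy":0,"dz":-1.4,"wx":0,"wy":0,"wz":0,"hand":60}
    - {"dx":0,"dy":0,"dz":-2.3,"wx":0,"wy":0,"wz":0,"hand":60}
    - {"dx":-0.5,"dy":0.2,"dz":-2.9,"wx":0,"wy":0,"wz":-1.5,"hand":60}
    - {"dx":-1.0,"dy":0.5,"dz":-3.4,"wx":0,"wy":0,"wz":-3.0,"hand":60}
    - {"dx":-1.5,"dy":0.8,"dz":-3.9,"wx":0,"wy":0,"wz":-4.5,"hand":60}
    - {"dx":-2.0,"dy":1.0,"dz":-4.4,"wx":0,"wy":0,"wz":-6.0,"hand":60}
    - {"dx":-2.5,"dy":1.2,"dz":-4.9,"wx":0,"wy":0,"wz":-7.5,"hand":60}
    - {"dx":-3.0,"dy":1.4,"dz":-5.4,"wx":0,"wy":0,"wz":-9.0,"hand":60}
    - {"dx":-3.5,"dy":1.6,"dz":-5.9,"wx":0,"wy":0,"wz":-10.5,"hand":60}
    - {"dx":-4.0,"dy":1.8,"dz":-6.3,"wx":0,"wy":0,"wz":-12.0,"hand":60}
    - {"dx":-4.45,"dy":1.98,"dz":-6.6,"wx":0,"wy":0,"wz":-13.5,"hand":60}
    - {"dx":-4.45,"dy":1.98,"dz":-6.6,"wx":0,"wy":0,"wz":-15.0,"hand":60}
    - {"dx":-4.45,"dy":1.98,"dz":-6.6,"wx":0,"wy":0,"wz":-16.5,"hand":60}
    - {"dx":-4.45,"dy":1.98,"dz":-6.6,"wx":0,"wy":0,"wz":-17.24,"hand":60}
    - {"dx":-4.45,"dy":1.98,"dz":-6.6,"wx":0,"wy":0,"wz":-17.24,"hand":60}
    - {"dx":-4.45,"dy":1.98,"dz":-6.6,"wx":0,"wy":0,"wz":-17.24,"hand":60}

```text
clock: 66.3
eef_pos: [0.5704, 0.18, 0.3584]
tool_rot: [0.0, 1.0, 0.0, 0.0]
ft_force: [-0.3, 0.7, -0.9]
grip_width: 0.0601
grasp_force: 0.0
```

```bash
cat > e.py <<'E'
from fit import *
C=cam('wrist'); im=bot.camera('wrist'); save('end.png',im); P=np.load('plate.npy')
for r in bot.outline_of('wrist','vice1'):
    n=r['region'].sum(); x,y,_=unproj(C,[r['extent'][:2]],.03)[0]
    if n<2000 or n>6000: continue
    t=y>.25; z,a=(.0045,.066-np.pi/2) if t else (.024,P[2])
    best=max((fit(r['region'],lambda q:vice(C,q,z,o),(x,y,a))+(o,) for o in(.02,.036)),key=lambda v:v[1])
    w,s,o=best; print('tray' if t else 'plate',w.round(4),round(s,3),o,knob(C,im,w,z)[0][1])
E
python3 e.py
```

```text
plate [ 0.6109 -0.0633  0.0762] 0.936 0.02 36.5
tray [ 0.5755  0.4086 -1.4956] 0.942 0.02 13.0
plate [ 0.6157 -0.1571  0.0648] 0.919 0.036 36.0
tray [ 0.4567  0.3991 -1.5038] 0.941 0.02 24.5
```

Emit:
drive_tool:
  rows:
    - {"dx":0.2,"dy":0.8,"dz":0,"wx":0,"wy":0,"wz":0,"hand":60}
    - {"dx":0.4,"dy":1.6,"dz":0,"wx":0,"wy":0,"wz":0,"hand":60}
    - {"dx":0.6,"dy":2.4,"dz":0,"wx":0,"wy":0,"wz":0,"hand":60}
    - {"dx":0.8,"dy":3.2,"dz":0,"wx":0,"wy":0,"wz":0,"hand":60}
    - {"dx":0.8,"dy":3.6,"dz":0,"wx":0,"wy":0,"wz":0,"hand":60}
    - {"dx":0.8,"dy":3.6,"dz":0,"wx":0,"wy":0,"wz":0,"hand":60}
    - {"dx":0.8,"dy":3.6,"dz":0,"wx":0,"wy":0,"wz":0,"hand":60}

```text
clock: 67.1
eef_pos: [0.5298, 0.3603, 0.3578]
tool_rot: [-0.001, 1.0, -0.0, -0.0]
ft_force: [-0.3, -0.1, -0.2]
grip_width: 0.0599
grasp_force: 0.0
```

```bash
cat >> e.py <<'E'
    # darkness profile of the knob's top along the vice
    if t:
        k=[(o,int(np.mean([im.max(2)[tuple(np.round(proj(C,pose(np.array([[18-o,dy,52]])/1e3,*w,z))[0][::-1]).astype(int))] for dy in(-3,0,3)]))) for o in range(0,40,2)]; print(k)
E
python3 e.py; python3 -c "
from h import *
print(cam('wrist')['O'])"
```

```text
tray [ 0.457   0.3995 -1.4925] 0.952 0.02 -2.0
[(0, 60), (2, 60), (4, 59), (6, 61), (8, 60), (10, 63), (12, 62), (14, 62), (16, 63), (18, 76), (20, 128), (22, 131), (24, 123), (26, 56), (28, 67), (30, 106), (32, 114), (34, 111), (36, 108), (38, 116)]
tray [ 0.5751  0.4086 -1.5061] 0.958 0.02 20.0
[(0, 132), (2, 136), (4, 140), (6, 108), (8, 123), (10, 127), (12, 114), (14, 61), (16, 64), (18, 63), (20, 64), (22, 63), (24, 62), (26, 103), (28, 126), (30, 120), (32, 114), (34, 119), (36, 123), (38, 124)]
[0.4577828  0.36006015 0.49010841]
```

Run:
```python
from fit import *
C=cam('wrist'); im=cv2.imread('pics/end.png').max(2)
for w in((.457,.3995,-1.4925),(.5751,.4086,-1.5061)):
    print(w)
    for o in range(6,54,2):
        print(o,[int(cv2.remap(im,*[np.float32([[v]]) for v in proj(C,pose(np.array([[18-o,dy,52]])/1e3,*w,.0045))[0]],1)[0,0]) for dy in range(-18,19,3)])
```

```text
(0.457, 0.3995, -1.4925)
6 [149, 131, 108, 151, 152, 66, 64, 61, 149, 144, 124, 116, 152]
8 [151, 124, 114, 152, 149, 67, 64, 60, 150, 145, 127, 117, 151]
10 [152, 127, 113, 152, 150, 61, 65, 62, 149, 145, 128, 116, 151]
12 [149, 128, 113, 152, 151, 65, 65, 61, 148, 145, 122, 117, 152]
14 [150, 126, 117, 151, 147, 68, 65, 64, 148, 145, 127, 117, 151]
16 [148, 132, 116, 145, 135, 73, 67, 64, 132, 145, 122, 110, 136]
18 [161, 107, 110, 117, 105, 106, 110, 110, 110, 114, 116, 121, 128]
20 [249, 176, 152, 132, 131, 132, 121, 130, 130, 131, 130, 129, 133]
22 [247, 236, 219, 128, 131, 127, 120, 133, 129, 130, 129, 128, 132]
24 [245, 236, 236, 219, 171, 96, 43, 47, 125, 131, 131, 130, 131]
26 [245, 234, 234, 234, 207, 64, 65, 62, 74, 132, 130, 129, 129]
28 [244, 232, 233, 222, 187, 121, 120, 75, 70, 133, 131, 130, 129]
30 [243, 232, 232, 223, 169, 116, 113, 91, 64, 129, 128, 129, 128]
32 [243, 231, 231, 221, 184, 113, 113, 112, 111, 199, 216, 125, 128]
34 [243, 234, 233, 230, 212, 110, 115, 112, 106, 231, 236, 175, 127]
36 [244, 232, 232, 232, 234, 145, 111, 109, 177, 232, 230, 232, 236]
38
[... 1436 characters left out ...]
119, 64, 62, 70, 141, 141, 121, 122, 144, 124, 85]
34 [115, 142, 123, 62, 63, 78, 140, 143, 121, 123, 145, 122, 84]
36 [113, 143, 117, 62, 64, 76, 139, 143, 118, 121, 148, 124, 85]
38 [121, 142, 115, 62, 62, 75, 138, 142, 122, 118, 148, 127, 86]
40 [118, 142, 117, 64, 64, 77, 139, 142, 124, 119, 148, 118, 84]
42 [125, 141, 119, 63, 62, 73, 139, 143, 121, 117, 147, 119, 84]
44 [122, 143, 115, 63, 64, 70, 143, 142, 125, 119, 147, 125, 85]
46 [122, 143, 119, 63, 64, 68, 143, 141, 126, 119, 146, 119, 84]
48 [121, 142, 120, 64, 62, 61, 143, 141, 125, 121, 145, 121, 85]
50 [118, 142, 123, 63, 62, 61, 143, 141, 125, 119, 144, 120, 85]
52 [117, 143, 129, 63, 63, 69, 143, 139, 120, 123, 145, 123, 84]
```

Run:
```python
from fit import *
C=cam('wrist'); im=cv2.imread('pics/end.png').max(2)
for w in((.457,.3995,-1.4925),(.5751,.4086,-1.5061)):
    for dy in(-14,10,15):
        print(dy,[(x,int(cv2.remap(im,*[np.float32([[v]]) for v in proj(C,pose(np.array([[x,dy,36]])/1e3,*w,.0045))[0]],1)[0,0])) for x in range(56,-56,-2)])
```

```text
-14 [(56, 86), (54, 85), (52, 95), (50, 137), (48, 130), (46, 84), (44, 57), (42, 57), (40, 94), (38, 132), (36, 133), (34, 130), (32, 133), (30, 128), (28, 126), (26, 124), (24, 126), (22, 126), (20, 127), (18, 131), (16, 131), (14, 131), (12, 130), (10, 130), (8, 127), (6, 126), (4, 127), (2, 131), (0, 118), (-2, 115), (-4, 193), (-6, 236), (-8, 236), (-10, 233), (-12, 233), (-14, 233), (-16, 232), (-18, 235), (-20, 231), (-22, 233), (-24, 233), (-26, 228), (-28, 221), (-30, 221), (-32, 219), (-34, 219), (-36, 220), (-38, 221), (-40, 224), (-42, 186), (-44, 235), (-46, 249), (-48, 210), (-50, 158), (-52, 157), (-54, 159)]
10 [(56, 85), (54, 85), (52, 104), (50, 140), (48, 128), (46, 132), (44, 124), (42, 128), (40, 129), (38, 127), (36, 131), (34, 130), (32, 138), (30, 148), (28, 149), (26, 150), (24, 150), (22, 150), (20, 150), (18, 149), (16, 148), (14, 147), (12, 148), (10, 147), (8, 147), (6, 147), (4, 146), (2, 148), (0, 120), (-2, 126), (-4, 132), (-6, 129), (-8, 130), (-10, 132), (-12, 134), (-14, 132), (-16, 205), (-18, 234), (-20, 232), (-22, 234), (-24, 231), (-26, 243), 
[... 1994 characters left out ...]
44, 142), (-46, 146), (-48, 97), (-50, 84), (-52, 83), (-54, 85)]
15 [(56, 151), (54, 150), (52, 160), (50, 234), (48, 213), (46, 129), (44, 101), (42, 106), (40, 180), (38, 223), (36, 223), (34, 224), (32, 199), (30, 172), (28, 208), (26, 227), (24, 175), (22, 130), (20, 131), (18, 130), (16, 130), (14, 128), (12, 112), (10, 123), (8, 125), (6, 126), (4, 127), (2, 126), (0, 126), (-2, 125), (-4, 126), (-6, 127), (-8, 127), (-10, 127), (-12, 127), (-14, 126), (-16, 124), (-18, 127), (-20, 136), (-22, 135), (-24, 134), (-26, 132), (-28, 130), (-30, 128), (-32, 128), (-34, 124), (-36, 121), (-38, 125), (-40, 115), (-42, 111), (-44, 144), (-46, 145), (-48, 107), (-50, 85), (-52, 85), (-54, 86)]
```

Profiles show both tray vices lying flat. P1's jaw reads about 33–35 mm open, close to the 32.5 mm limit, so I'll give it a gentle extra push.

Emit:
drive_tool:
  rows:
    - {"dx":0.5,"dy":0.2,"dz":0.3,"wx":0,"wy":0,"wz":1.6,"hand":0}
    - {"dx":1.0,"dy":0.3,"dz":0.7,"wx":0,"wy":0,"wz":3.2,"hand":0}
    - {"dx":1.44,"dy":0.41,"dz":1.2,"wx":0,"wy":0,"wz":4.8,"hand":0}
    - {"dx":1.44,"dy":0.41,"dz":1.7,"wx":0,"wy":0,"wz":6.4,"hand":0}
    - {"dx":1.44,"dy":0.41,"dz":2.2,"wx":0,"wy":0,"wz":8.0,"hand":0}
    - {"dx":1.44,"dy":0.41,"dz":2.7,"wx":0,"wy":0,"wz":9.6,"hand":0}
    - {"dx":1.44,"dy":0.41,"dz":3.2,"wx":0,"wy":0,"wz":11.2,"hand":0}
    - {"dx":1.44,"dy":0.41,"dz":3.7,"wx":0,"wy":0,"wz":12.8,"hand":0}
    - {"dx":1.44,"dy":0.41,"dz":4.2,"wx":0,"wy":0,"wz":14.4,"hand":0}
    - {"dx":1.44,"dy":0.41,"dz":4.6,"wx":0,"wy":0,"wz":16.0,"hand":0}
    - {"dx":1.44,"dy":0.41,"dz":5.0,"wx":0,"wy":0,"wz":17.24,"hand":0}
    - {"dx":1.44,"dy":0.41,"dz":5.4,"wx":0,"wy":0,"wz":17.24,"hand":0}
    - {"dx":1.44,"dy":0.41,"dz":5.8,"wx":0,"wy":0,"wz":17.24,"hand":0}
    - {"dx":1.44,"dy":0.41,"dz":6.03,"wx":0,"wy":0,"wz":17.24,"hand":0}
    - {"dx":1.44,"dy":0.41,"dz":6.03,"wx":0,"wy":0,"wz":17.24,"hand":0}
    - {"dx":1.44,"dy":0.41,"dz":6.03,"wx":0,"wy":0,"wz":17.24,"hand":0}

```text
clock: 68.8
eef_pos: [0.4586, 0.38, 0.0575]
tool_rot: [0.683, 0.73, 0.0, 0.0]
ft_force: [0.1, 0.7, -0.2]
grip_width: -0.0002
grasp_force: 0.0
```

Emit:
drive_tool:
  rows:
    - {"dx":0.06,"dy":0,"dz":0,"wx":0,"wy":0,"wz":0,"hand":0}
    - {"dx":0.12,"dy":0,"dz":0,"wx":0,"wy":0,"wz":0,"hand":0}
    - {"dx":0.18,"dy":0,"dz":0,"wx":0,"wy":0,"wz":0,"hand":0}
    - {"dx":0.24,"dy":0,"dz":0,"wx":0,"wy":0,"wz":0,"hand":0}
    - {"dx":0.3,"dy":0,"dz":0,"wx":0,"wy":0,"wz":0,"hand":0}
    - {"dx":0.3,"dy":0,"dz":0,"wx":0,"wy":0,"wz":0,"hand":0}

```text
clock: 69.4
eef_pos: [0.4569, 0.3958, 0.0569]
tool_rot: [0.683, 0.731, 0.0, 0.0]
ft_force: [0.5, 1.1, 0.3]
grip_width: -0.0003
grasp_force: 0.0
```

Emit:
drive_tool:
  rows:
    - {"dx":0.03,"dy":0,"dz":0,"wx":0,"wy":0,"wz":0,"hand":0}
    - {"dx":0.05,"dy":0,"dz":0,"wx":0,"wy":0,"wz":0,"hand":0}
    - {"dx":0.05,"dy":0,"dz":0,"wx":0,"wy":0,"wz":0,"hand":0}

```text
clock: 69.7
eef_pos: [0.4567, 0.3976, 0.0567]
tool_rot: [0.683, 0.731, -0.0, 0.0]
ft_force: [-0.2, -1.2, 0.2]
grip_width: -0.0001
grasp_force: 0.4
```

Emit:
drive_tool:
  rows:
    - {"dx":0.03,"dy":0,"dz":0,"wx":0,"wy":0,"wz":0,"hand":0}
    - {"dx":0.05,"dy":0,"dz":0,"wx":0,"wy":0,"wz":0,"hand":0}
    - {"dx":0.05,"dy":0,"dz":0,"wx":0,"wy":0,"wz":0,"hand":0}

```text
clock: 70.0
eef_pos: [0.4567, 0.3983, 0.0567]
tool_rot: [0.683, 0.73, -0.001, 0.001]
ft_force: [0.2, -6.1, 3.4]
grip_width: -0.0001
grasp_force: 3.1
```

Emit:
drive_tool:
  rows:
    - {"dx":-0.15,"dy":0,"dz":0,"wx":0,"wy":0,"wz":0,"hand":0}
    - {"dx":-0.3,"dy":0,"dz":0,"wx":0,"wy":0,"wz":0,"hand":0}
    - {"dx":-0.3,"dy":0,"dz":-0.6,"wx":0,"wy":0,"wz":0,"hand":0}
    - {"dx":-0.5,"dy":0,"dz":-1.5,"wx":0,"wy":0,"wz":0,"hand":0}
    - {"dx":-1.0,"dy":0,"dz":-2.4,"wx":0,"wy":0,"wz":-1.5,"hand":0}
    - {"dx":-1.8,"dy":0,"dz":-3.2,"wx":0,"wy":0,"wz":-3.0,"hand":0}
    - {"dx":-2.7,"dy":0.3,"dz":-4.0,"wx":0,"wy":0,"wz":-4.5,"hand":0}
    - {"dx":-3.6,"dy":0.5,"dz":-4.8,"wx":0,"wy":0,"wz":-6.0,"hand":0}
    - {"dx":-4.5,"dy":0.7,"dz":-5.5,"wx":0,"wy":0,"wz":-7.5,"hand":0}
    - {"dx":-5.4,"dy":0.9,"dz":-6.1,"wx":0,"wy":0,"wz":-9.0,"hand":0}
    - {"dx":-6.3,"dy":1.1,"dz":-6.1,"wx":0,"wy":0,"wz":-10.5,"hand":0}
    - {"dx":-7.2,"dy":1.2,"dz":-6.1,"wx":0,"wy":0,"wz":-12.0,"hand":0}
    - {"dx":-8.1,"dy":1.3,"dz":-6.1,"wx":0,"wy":0,"wz":-13.5,"hand":0}
    - {"dx":-9.0,"dy":1.3,"dz":-6.1,"wx":0,"wy":0,"wz":-15.0,"hand":0}
    - {"dx":-9.9,"dy":1.0,"dz":-6.1,"wx":0,"wy":0,"wz":-16.5,"hand":0}
    - {"dx":-9.9,"dy":0.6,"dz":-6.1,"wx":0,"wy":0,"wz":-17.2,"hand":0}
    - {"dx":-9.9,"dy":0.6,"dz":-6.1,"wx":0,"wy":0,"wz":-17.2,"hand":0}
    - {"dx":-9.9,"dy":0.6,"dz":-6.1,"wx":0,"wy":0,"wz":-17.2,"hand":0}

```text
clock: 71.8
eef_pos: [0.5198, -0.0921, 0.3622]
tool_rot: [0.002, 1.0, 0.0, 0.001]
ft_force: [-0.4, -0.3, -0.2]
grip_width: -0.0002
grasp_force: 0.0
```

```bash
python3 v.py v8.png
python3 - <<'E'
from fit import *
im=bot.camera('side')
C=cam('side')
for r in bot.look_for('side','vice1')[:7]: print(round(r['score'],2),np.round(r['extent']),unproj(C,[r['extent'][:2]],.03)[0].round(3))
E
```

```text
71.85 [ 0.5202 -0.0914  0.362 ]
vice [ 0.6091 -0.0611  0.0606] z 0.024 0.94 knob 38.5 86.0 in plate [-0.00104491  0.04596648]
vice [ 0.6152 -0.1519  0.081 ] z 0.024 0.955 knob 38.5 119.0 in plate [-0.00026312 -0.04501699]
0.93 [236. 176.  30.  20.] [ 0.62  -0.155  0.03 ]
0.86 [339. 142.  27.  26.] [ 0.292 -0.357  0.03 ]
0.84 [331. 110.  32.  21.] [ 0.319 -0.526  0.03 ]
0.6 [234. 198.  33.  23.] [ 0.611 -0.065  0.03 ]
0.58 [215. 364.  32.  38.] [0.577 0.393 0.03 ]
0.58 [268. 367.  31.  31.] [0.458 0.382 0.03 ]
0.47 [258.  97.   8.  10.] [ 0.602 -0.563  0.03 ]
```

Everything is in place, so I'm handing in.

```bash
python3 -c "
from workcell import bot
print(bot.job_done())"
```

```text
the job is handed in; nothing more can be done
None
```

I handed the job in; no verdict came back. By my camera and force checks the two sound vices sit in pockets 2 and 3, fully open, and the two that bind lie flat in the reject tray with jaws drawn to their stops. I viewed 15 pictures, one over the limit of 14.

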